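# Offer the cover up to a polishing spindle head under purge air

### The arm

A 6-joint arm with a two-finger parallel gripper is mounted at the origin on a cart in front of the work surface, level with it; the furniture and walls round the work are solid. World frame = base frame: x ahead of the robot, y to its left, z up, the work surface at z = 0. Lengths are in mm, angles in rad, forces in N, time in s.
With the tool pointing down it reaches from about 375 to 925 mm from the base axis. Payload 5.7 kg.
Tool frame: the origin (TCP) lies midway between the tips of the shut fingers; the grasp point (between the pads) lies 19 mm behind it; z points along the fingers, y is the direction in which the jaws open and shut (so a half turn about z gives the same grasp; the last joint's range is limited). The gripper opens to 88 mm and grips with 3 to 60 N. Pads are 20 mm wide; open, the fingers measure 115 mm over their backs; the gripper's body (75 mm by 178 mm) begins 61 mm behind the grasp point.
Start: joints at [1.069, 0.359, 1.51, -0, 1.272, -0.115], TCP at [226.326, 555.643, 222.623] pointing down, gripper open.
Joint ranges: [-2.97, 2.97], [-1.01, 2.36], [0.21, 2.38], [-0.96, 4.11], [0.2, 2.71], [-2.98, 2.98]. Speed limits (rad/s): [2.39, 2.39, 3.14, 3.14, 3.14, 3.14].

### API

Orientations are given as a unit quaternion [w, x, y, z].
In Python, from plant import get_obs, cams, job_done gives the robot as it stands.
- The arm moves only by the tool carry_out, never from a script. Its argument "series" is a list that holds one entry, the list of rows, each a list of 4 numbers: the shift along the tool's x, y, z in cm, then the turn about the tool's z in degrees. In form: [[[dx, dy, dz, turn], ...]]. A call has 1 to 12 rows; each row shifts and turns the commanded pose from where the row before left it, along the tool's axes as they then stand; what a row does not reach is not made up. A row lasts 1/10 s, in which the tool goes at most 50 mm and 8.59 degrees, less where a joint would pass 70% of its speed; a pose out of reach is approached as far as the arm can. A call with a gripper value outside its range is refused whole. "jaw" is the closure, from 0 (fully open) to 1 (shut), set as the call begins (left out, the last holds). The fingers move at their own pace and stop on an object; "squeeze" is the grip in N (left out, the last holds). Time passes only in rows, so rows that do not move let the fingers close. It gives the time, the measured TCP pose, the force and the opening at its end, in the units of the state.
- get_obs(): the state, without advancing time (a new reading comes with each control period).
- cams.get_image(name): name is "scene" or "top" or "wrist"; returns a dict with "frame" (420x560x3 uint8, blue, green, red), "depth" (420x560 float32, mm along the optical axis (not along the pixel's ray), 0 where there is no reading), "fx", "fy", "cx", "cy" (pixels), "position" and "orientation" of the camera in the world. Camera axes: x right, y up, looking along -z (the intrinsics and any distortion apply to the point x, -y, -z); pixel columns grow to the right and rows downward; lengths in mm; the calibration is good to about 2 mm. A picture is of the moment at which its call begins.
- job_done(): hands the job in, once; it reports no verdict.
The state is a dict: "clock": time; "joints": joint angles; "qvel": joint speeds; "joint_efforts": joint torques, N m; "position": TCP position; "eef_rot": TCP orientation; "contact_force": force on the tool from outside, world axes, zero at the start; "torque": the same for the moment, N m; "opening": finger opening in mm.
Only numpy, scipy, OpenCV 4.12 (cv2) and the standard library are available. Lean on these libraries where they do the work, as an engineer would, in place of code of your own. Each camera call takes 0.05 s, during which the arm holds its last target.

### The job

First turn the lever of the shut purge-air valve on the spindle head to half open (45 degrees), so that the air keeps grit out of the bearings. Then pick up the tapered cover plate by its boss and hold it level about 15 mm above the open top of the head, every hole straight over its threaded hole (wide end over wide end), so that I can slip the gasket under it and start the screws. Never let the cover touch the head, leave the valve half open, and finish while still holding the cover there, quite still.

Things in the scene. Friction and masses are not known exactly. Their poses are not given: they have to be found in the camera images.
- valve_lever (a joint): Lever angle (rad) of the ball valve about its upright stem: 0 = shut (lever square to the pipe, towards the head's own -y), 1.571 = open (along the pipe, towards the head's own -x). Opening turns it clockwise seen from above. Half open = 0.785. Ticks on the disc below mark shut, half (the long one) and open. It stays where it is left; about 0.1 N m turns it.
- valve_stem (a point): Point on the valve's upright axis, 77 mm above the bench, at half the height of the lever's sleeve; at (-88, 0, 77) mm in the head's frame. Fixed, axes as the head's: the lever points along -y turned clockwise (from above) by the joint value. A lamp hangs over the front of the bench at world (0.36, 0.26), its lower end 0.75 m up.
- valve_lever_grip (a point): Centre of the black sleeve on the lever, 45 mm from the stem axis, 77 mm above the bench. The sleeve is 44 mm long, 10 mm wide, 14 mm high; its own -y points outward along the lever, z up. Below the swing, up to half open, there is only the bench and at its inner end the pipe (top 45 mm above the bench).
- spindle_head: Fixed grey housing, origin at the centre of its underside, z up. Its flat machined top is 80 mm above the bench, outlined like the cover: 108 mm long in x, 84 mm wide at the -x end (the valve's), 58 mm at the +x end (shaft sticks out to x = 139 mm). Four 8.5 mm threaded holes at (x, y) = (-42, 30), (-42, -30), (42, -17), (42, 17) mm.
- thread_0 (a point): Mouth of the threaded hole at the wide end, +y side, at (-42, 30, 80) mm in the head's frame; axes as the head's. Foot of the head 124 x 100 mm; the pipe enters the bench at x = -130 mm. To the left a hood's side wall stands at world y = 0.39 m, up to 0.36 m.
- thread_2 (a point): Mouth of the threaded hole at the narrow end, -y side, at (42, -17, 80) mm in the head's frame; axes as the head's.
- cover_grip (a point): Centre of the boss of the loose grey cast cover (0.3 kg), 21 mm above its underside; axes as the cover's, z up. It lies flat, boss up: plate 6 mm thick, 108 mm long in x, 84 mm wide at the -x end, 58 mm at the +x end, four 11 mm holes in the head's pattern, same x and y from here. Boss 28 mm in x, 46 mm in y, from 6 to 36 mm above the underside, small plug on top to 43 mm.
- cover_hole_0 (a point): Underside of the cover's hole at the wide end, +y side: (-42, 30, -21) mm from cover_grip in the cover's axes. Behind the cover, where y is under 0.08 m, the front edge of a fixed grey hood stands over the bench at world x = 0.526 m, 0.17 to 0.31 m up: keep the gripper in front of it.
- cover_hole_2 (a point): Underside of the cover's hole at the narrow end, -y side: (42, -17, -21) mm from cover_grip in the cover's axes.

How it is judged:
By the outcome, as a careful person would: the job done as asked, in the order asked, and still so for the second after the job is handed in, while the arm keeps its last pose, push and grip.
It also fails if it takes over 61 s, if anything falls off the work surface, if the arm or the gripper's body presses on something with over 40 N, if the wrist force passes 120 N, or if a joint passes its speed limit or range.

## Working session

There is one attempt and no reset: what is moved stays moved. The work goes in short steps, Python scripts to look and compute and a tool call to move; the robot and the scene stay as the last step left them, time stands still between calls to the robot, and variables do not carry over. Pictures are saved under pics/ and viewed, and the job is handed in when it is done.

Besides the shell and the picture viewer there is one more tool, called after "Emit:" as a command line: name --argument value ..., lists and objects as JSON in quotes. carry_out: Moves the arm, as the interface text tells. Its arguments: {"type":"object","properties":{"series":{"type":"array"},"jaw":{"type":"number"},"squeeze":{"type":"number"}},"required":["series"]}

```bash
ls; mkdir -p pics
python3 - <<'E'
from plant import get_obs, cams
import cv2
print(get_obs())
for n in ["scene","top","wrist"]:
    d=cams.get_image(n); cv2.imwrite(f"pics/a_{n}.png",d["frame"]); print(n,{k:d[k] for k in d if k not in("frame","depth")}, (d["depth"]>0).mean())
E
```

```text
pics
{'clock': 0.0, 'joints': array([ 1.06890261e+00,  3.59495471e-01,  1.51142602e+00, -2.69457258e-05,
        1.27248312e+00, -1.15107823e-01]), 'qvel': array([-6.35157098e-05, -1.21471007e-03,  1.28105180e-03,  1.44547207e-03,
       -2.58827473e-06,  7.73198015e-04]), 'joint_efforts': array([ 1.29728134e-03, -5.15373802e+01, -2.70728230e+01,  6.78279251e-02,
        3.49647983e-02, -9.59279691e-05]), 'position': array([226.01702265, 555.06271537, 221.81770464]), 'eef_rot': array([-2.62816494e-04,  1.92185715e-01,  9.81358156e-01, -8.67116729e-04]), 'contact_force': array([ 0.50286605,  0.23794108, -0.36911301]), 'torque': array([-0.05015591,  0.00395612, -0.0025047 ]), 'opening': 87.69314529619572}
scene {'fx': 389.7413721040304, 'fy': 389.7413721040304, 'cx': 279.0581565602253, 'cy': 210.25105597884655, 'position': array([ -93.24780612, -390.52034944,  638.4123475 ]), 'orientation': array([ 0.78977657,  0.4129055 , -0.2027235 , -0.4057896 ])} 0.9958971088435374
top {'fx': 524.4765770139416, 'fy': 524.4765770139416, 'cx': 271.2093295057824, 'cy': 203.82896117279682, 'position': array([ 440.14430766,   62.00656421, 1308.90491781]), 'orientation': array([-0.69732454, -0.02217703,  0.01481237,  0.71625922])} 0.9959991496598639
wrist {'fx': 300.733747030237, 'fy': 300.733747030237, 'cx': 276.70126357657387, 'cy': 211.34711308699866, 'position': array([154.64886072, 584.4771241 , 382.86116397]), 'orientation': array([ 0.82123974, -0.11797687, -0.07803486,  0.55277238])} 0.9960799319727891
```

View pics/a_scene.png

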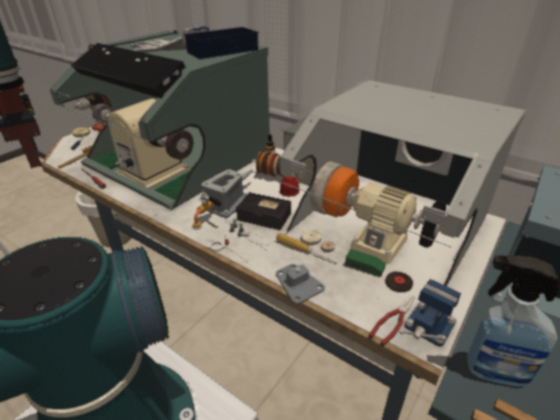

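View pics/a_top.png

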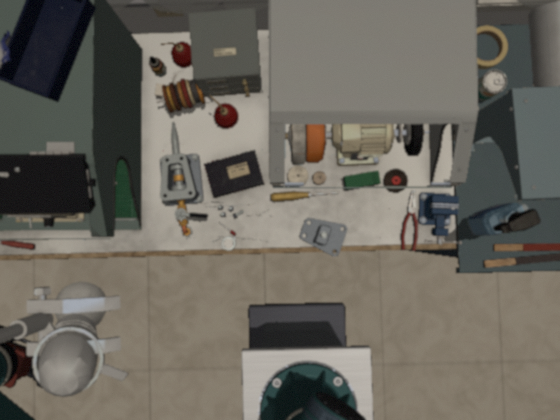

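View pics/a_wrist.png

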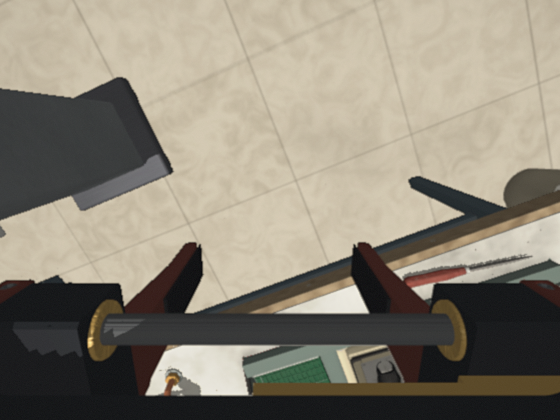

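The top view shows the head at about (180,178), its valve at (183,213), and the cover at (323,235). Next I'll zoom in.

```bash
cat > h.py <<'E'
import numpy as np, cv2
from scipy.spatial.transform import Rotation as R
def rot(q): return R.from_quat([q[1],q[2],q[3],q[0]])
def rays(d,uv):
    uv=np.atleast_2d(np.asarray(uv,float))
    v=np.c_[(uv[:,0]-d["cx"])/d["fx"],-(uv[:,1]-d["cy"])/d["fy"],-np.ones(len(uv))]
    return rot(d["orientation"]).apply(v)
def onplane(d,uv,z):
    r=rays(d,uv);p=d["position"]; return p+r*((z-p[2])/r[:,2])[:,None]
def depthpt(d,uv):
    uv=np.atleast_2d(np.asarray(uv)); r=rays(d,uv)
    return d["position"]+r*d["depth"][np.round(uv[:,1]).astype(int),np.round(uv[:,0]).astype(int)][:,None]
def proj(d,P):
    c=rot(d["orientation"]).inv().apply(np.atleast_2d(P)-d["position"])
    return np.c_[d["cx"]+d["fx"]*c[:,0]/-c[:,2], d["cy"]-d["fy"]*c[:,1]/-c[:,2]]
def tri(d1,u1,d2,u2):
    r1=rays(d1,u1)[0];r2=rays(d2,u2)[0]
    A=np.c_[r1,-r2];s=np.linalg.lstsq(A,d2["position"]-d1["position"],rcond=None)[0]
    a=d1["position"]+s[0]*r1;b=d2["position"]+s[1]*r2
    return (a+b)/2,np.linalg.norm(a-b)
def crop(d,x0,y0,x1,y1,k,fn):
    im=cv2.resize(d["frame"][y0:y1,x0:x1],None,fx=k,fy=k,interpolation=cv2.INTER_CUBIC)
    im=cv2.convertScaleAbs(im,alpha=1.3); cv2.imwrite(fn,im)
import pickle
E
python3 - <<'E'
from h import *
from plant import cams
t=cams.get_image("top");s=cams.get_image("scene")
pickle.dump((t,s),open("ts.pkl","wb"))
crop(t,145,110,225,245,4,"pics/b1.png");crop(t,290,205,360,265,8,"pics/b2.png")
crop(s,185,155,265,255,6,"pics/b3.png");crop(s,265,250,335,310,8,"pics/b4.png")
E
```

```text
(no output)
```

View pics/b1.png

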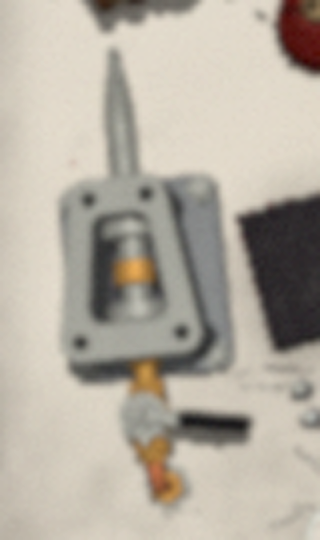

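View pics/b2.png

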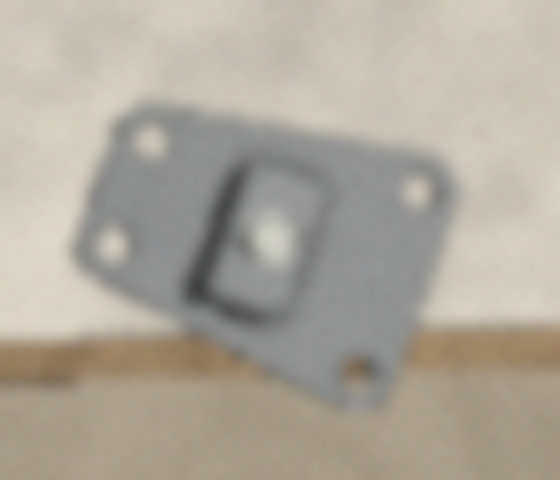

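View pics/b3.png

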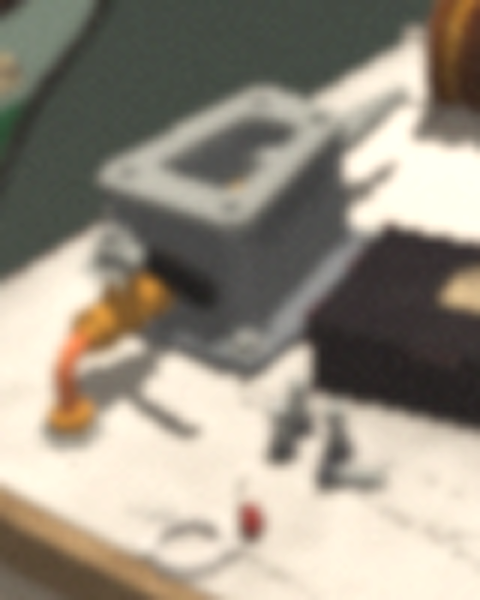

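View pics/b4.png

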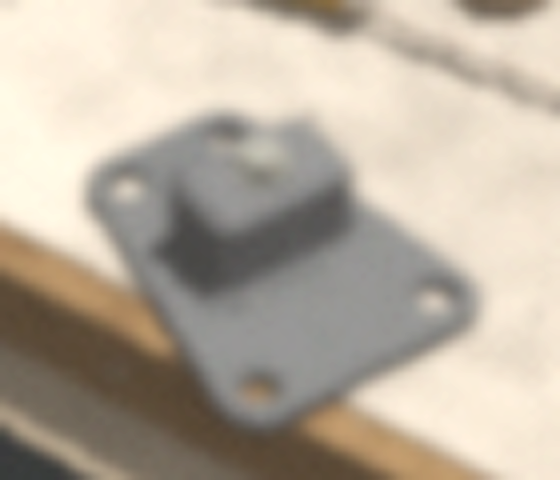

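Crop b1 shows the head's holes at about (88,200), (147,193), (80,343), (181,332), and the black lever sleeve pointing right (shut). Crop b2 shows the cover's wide end at right, narrow end at left. Next: measure.

```bash
cat >> h.py <<'E'
def blob(d,u,v,sign,r=4):
    # weighted centroid of dark(sign=-1)/bright(+1) blob near (u,v)
    g=cv2.cvtColor(d["frame"],cv2.COLOR_BGR2GRAY).astype(float)
    for _ in range(6):
        x0,y0=int(round(u)),int(round(v)); w=g[y0-r:y0+r+1,x0-r:x0+r+1]
        yy,xx=np.mgrid[y0-r:y0+r+1,x0-r:x0+r+1]
        m=(xx-u)**2+(yy-v)**2<=r*r+1
        s=sign*w; b=np.median(s[m]); wt=np.clip(s-b-0.25*(s[m].max()-b),0,None)*m
        u,v=(wt*xx).sum()/wt.sum(),(wt*yy).sum()/wt.sum()
    return np.array([u,v])
def fit(P,M):
    # 2D rigid M->P
    pc,mc=P.mean(0),M.mean(0);H=(M-mc).T@(P-pc)
    a=np.arctan2(H[0,1]-H[1,0],H[0,0]+H[1,1]);Rm=np.array([[np.cos(a),-np.sin(a)],[np.sin(a),np.cos(a)]])
    t=pc-Rm@mc; return a,t,np.linalg.norm(P-(M@Rm.T+t),axis=1)
HO=np.array([[-42,30],[-42,-30],[42,-17],[42,17.]])
E
python3 - <<'E'
from h import *
np.set_printoptions(precision=2,suppress=True)
t,s=pickle.load(open("ts.pkl","rb"))
hp=np.array([(80,343),(181,332),(147,193),(88,200)])/4+[145,110]
sp=np.array([(128,173),(231,206),(322,118),(262,98)])/6+[185,155]
# scene order: near-valve left, near-valve right...
ht=np.array([blob(t,*p,-1,3) for p in hp]); hs=np.array([blob(s,*p,-1,3) for p in sp])
print(hp,ht,hs)
for i in range(4): print(tri(t,ht[i],s,hs[i]))
for z in(80,):
  P=onplane(t,ht,z);print(P);print(fit(P[:,:2],HO))
  P=onplane(s,hs,z);print(P);print(fit(P[:,:2],HO))
cp=np.array([(357,370),(415,190),(152,139),(110,245)])/8+[290,205]
# wide end: +y side? determined by fit
c_s=np.array([(258,388),(437,300),(228,128),(126,186)])/8+[265,250]
P=onplane(t,cp,6);S=onplane(s,c_s,6);print(P,S)
for o in ([0,1,2,3],[1,0,3,2]): print(fit(P[o][:,:2],HO),fit(S[o][:,:2],HO))
for i in range(4): print(tri(t,cp[i],s,c_s[i]))
print("plug",tri(t,np.array([270,238])/8+[290,205],s,np.array([263,155])/8+[265,250]))
print("stem/lever",tri(t,np.array([215,423])/4+[145,110],s,np.array([180,277])/6+[185,155]))
for n,p in (("plate",(335,240)),("bench",(330,215)),("bossedge",(326,233)),("headtop",(165,172)),("benchhead",(155,220))): print(n,depthpt(t,[p]))
E
```

```text
[[165.   195.75]
 [190.25 193.  ]
 [181.75 158.25]
 [167.   160.  ]] [[164.66 195.21]
 [189.92 192.58]
 [180.96 157.95]
 [166.68 159.55]] [[203.23 188.76]
 [229.8  192.49]
 [237.26 184.13]
 [227.36 162.  ]]
(array([530.09, 331.69,  59.51]), np.float64(8.984033929179184))
(array([543.19, 260.45,  65.86]), np.float64(17.09469050113886))
(array([623.42, 292.34,  41.44]), np.float64(3.2517455668358317))
(array([610.41, 311.54, 114.65]), np.float64(2.0303334741144283))
[[531.76 324.14  80.  ]
 [536.35 264.49  80.  ]
 [618.9  284.16  80.  ]
 [616.06 318.01  80.  ]]
(np.float64(0.08037056356022768), array([575.77, 297.7 ]), array([0.28, 0.08, 0.1 , 0.21]))
[[505.35 309.63  80.  ]
 [532.47 237.62  80.  ]
 [576.17 249.42  80.  ]
 [656.29 358.84  80.  ]]
(np.float64(0.1636850519591979), array([567.57, 288.88]), array([16.02, 14.88, 46.26, 68.22]))
[[386.92 -78.98   6.  ]
 [441.99 -98.73   6.  ]
 [459.95 -17.84   6.  ]
 [427.49  -3.85   6.  ]] [[ 384.15  -79.23    6.  ]
 [ 438.74 -101.6     6.  ]
 [ 461.9   -16.5     6.  ]
 [ 425.35   -6.14    6.  ]]
(np.float64(1.2115685380626113), array([429.
[... 203 characters left out ...]
59.22, 59.28, 34.62, 34.71])) (np.float64(1.170420904819571), array([427.53, -50.87]), array([60.1 , 58.91, 36.48, 35.38]))
(array([386.39, -78.64,   3.66]), np.float64(1.465160182837801))
(array([442.14, -99.47,   1.76]), np.float64(0.5051612969352846))
(array([459.95, -17.75,   8.18]), np.float64(0.10622464923126183))
(array([427.6 ,  -4.18,   3.07]), np.float64(0.45957864613232724))
plug (array([428.68, -50.43,  40.06]), np.float64(0.09551011867957516))
stem/lever (array([481.8 , 244.65,  77.4 ]), np.float64(1.301801190359014))
plate [[414.65 -80.75   6.61]]
bench [[477.11 -71.42  -3.47]]
bossedge [[432.75 -55.61  43.76]]
headtop [[586.92 323.    77.46]]
benchhead [[476.2  366.06   1.45]]
```

Run:
```python
from h import *
np.set_printoptions(precision=2,suppress=True)
t,s=pickle.load(open("ts.pkl","rb"))
g=cv2.cvtColor(t["frame"],cv2.COLOR_BGR2GRAY)
m=(g<60).astype(np.uint8); n,l,st,c=cv2.connectedComponentsWithStats(m)
for i in range(n):
    if abs(c[i][0]-198)<14 and abs(c[i][1]-216)<10 and st[i][4]>10:
        ys,xs=np.where(l==i); pts=np.c_[xs,ys].astype(np.float32); print(st[i],c[i],cv2.minAreaRect(pts)); 
        P=onplane(t,pts,84)[:,:2]; w,v=np.linalg.eigh(np.cov((P-P.mean(0)).T)); print(P.mean(0),v[:,1],np.ptp((P-P.mean(0))@v[:,1]),np.ptp((P-P.mean(0))@v[:,0]))
a=0.0804;Rm=np.array([[np.cos(a),-np.sin(a)],[np.sin(a),np.cos(a)]])
H=np.array([575.8,297.7])
st=Rm@[-88,0]+H; gr=Rm@[-88,-45]+H; print("stem",st,"grip",gr,proj(t,[[*st,84],[*gr,84]]),proj(s,[[*gr,77],[*st,77]]))
sp=np.array([(128,173),(231,206),(322,118),(262,98)])/6+[185,155]
P=onplane(s,sp,80);print(P,fit(P[:,:2],HO))
hp=np.array([(80,343),(181,332),(147,193),(88,200)])/4+[145,110]
for i in range(4): print(tri(t,hp[i],s,sp[i]))
im=t["frame"].copy()
for q in proj(t,[[*st,90]]): print(q)
crop(t,175,200,215,240,14,"pics/c1.png")
d=rot(np.array([0.82123974,-0.11797687,-0.07803486,0.55277238])).apply([0,0,-1]);print("wristcam axis",d)
```

```text
[190 214  17   5  56] [197.96 215.52] ((197.9384765625, 215.49234008789062), (16.124515533447266, 3.4729723930358887), 7.125016689300537)
[481.72 245.97] [0.11 0.99] 37.80033907419603 8.488922768055264
stem [488.08 290.63] grip [491.7  245.78] [[178.87 213.31]
 [197.96 211.25]] [[217.09 199.43]
 [203.83 194.71]]
[[528.6  320.97  80.  ]
 [534.57 262.29  80.  ]
 [617.79 280.36  80.  ]
 [615.9  317.05  80.  ]] (np.float64(0.08417956471255936), array([574.22, 295.17]), array([1.36, 0.64, 1.43, 1.9 ]))
(array([530.73, 323.66,  77.99]), np.float64(0.3379737930783591))
(array([535.58, 263.71,  78.96]), np.float64(0.5033063971864056))
(array([618.68, 282.03,  79.  ]), np.float64(1.2113933806734178))
(array([615.18, 316.9 ,  80.38]), np.float64(0.8124113487143447))
[178.38 213.22]
wristcam axis [ 0.26 -0.11 -0.96]
```

View pics/c1.png

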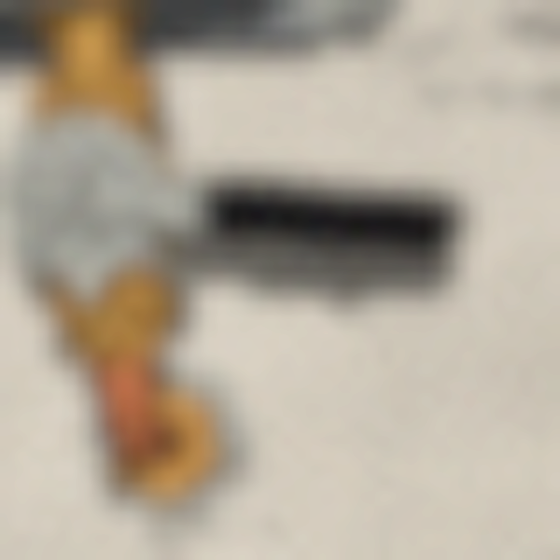

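```bash
cat > plan.py <<'E'
import numpy as np, json
from scipy.spatial.transform import Rotation as R
from plant import get_obs
def cur():
    o=get_obs(); q=o["eef_rot"]; X=R.from_quat([q[1],q[2],q[3],q[0]]).apply([1,0,0])
    return o["position"],np.degrees(np.arctan2(X[1],X[0])),o
def plan(wps,start=None,dec=1):
    # wps: (x,y,z,alpha,n) linear interpolation; rows rounded, errors fed forward
    p,a,_=cur() if start is None else (np.array(start[:3],float),start[3],0)
    p=p.copy(); rows=[]; gp,ga=p.copy(),a
    for x,y,z,al,n in wps:
        for i in range(1,n+1):
            tp=gp+(np.array([x,y,z])-gp)*i/n; ta=ga+(al-ga)*i/n
            d=tp-p; c,s=np.cos(np.radians(a)),np.sin(np.radians(a))
            r=np.round([(c*d[0]+s*d[1])/10,(s*d[0]-c*d[1])/10,-d[2]/10],dec+1 if dec>1 else 2)+0.; t=round(a-ta,1)
            p=p+10*np.array([r[0]*c+r[1]*s,r[0]*s-r[1]*c,-r[2]]); a-=t
            rows.append([*map(float,r),t])
        gp,ga=np.array([x,y,z],float),al
    print(json.dumps([rows]),len(rows)); print("end",p.round(2),round(a,2))
E
python3 -c "
from plan import *
print(cur()[:2])
plan([(275,330,205,150,5),(400,240,200,105,5),(482,236,200,84.5,2)])"
```

```text
(array([226.20174381, 555.38765124, 222.21632411]), np.float64(157.8372005171077))
[[[-2.6, -3.81, 0.34, 1.6], [-2.71, -3.73, 0.35, 1.5], [-2.81, -3.66, 0.34, 1.6], [-2.91, -3.58, 0.35, 1.6], [-3.0, -3.5, 0.34, 1.5], [-3.07, -0.31, 0.1, 9.0], [-3.07, 0.17, 0.1, 9.0], [-3.01, 0.66, 0.1, 9.0], [-2.88, 1.11, 0.1, 9.0], [-2.66, 1.55, 0.1, 9.0], [-1.26, 3.91, 0.0, 10.3], [-0.53, 4.07, 0.0, 10.2]]] 12
end [482.02 236.04 200.02] 84.54
```

```bash
python3 -c "
from plan import *
plan([(275,330,205,124,5),(400,240,200,95,5),(482,236,200,84.5,2)])"
```

```text
[[[-2.6, -3.81, 0.34, 6.8], [-3.04, -3.47, 0.35, 6.7], [-3.42, -3.09, 0.34, 6.8], [-3.76, -2.67, 0.35, 6.8], [-4.06, -2.2, 0.34, 6.7], [-2.89, 1.06, 0.1, 5.8], [-2.77, 1.36, 0.1, 5.8], [-2.61, 1.62, 0.1, 5.8], [-2.44, 1.88, 0.1, 5.8], [-2.24, 2.12, 0.1, 5.8], [-0.56, 4.06, 0.0, 5.3], [-0.18, 4.1, 0.0, 5.2]]] 12
end [481.95 236.03 200.02] 84.54
```

Emit:
carry_out --series '[[[-2.6,-3.8,0.3,6.8],[-3.0,-3.5,0.4,6.7],[-3.4,-3.1,0.3,6.8],[-3.8,-2.7,0.4,6.8],[-4.0,-2.2,0.3,6.7],[-2.9,1.1,0.1,5.8],[-2.8,1.3,0.1,5.8],[-2.6,1.6,0.1,5.8],[-2.4,1.9,0.1,5.8],[-2.2,2.1,0.1,5.8],[-0.6,4.1,0,5.3],[-0.2,4.1,0,5.2]]]'

```text
clock: 1.45
position: [482.2, 235.3, 200.7]
eef_rot: [-0.0, 0.742, 0.671, -0.0]
contact_force: [0.6, 0.3, -0.1]
opening: 88.3
```

Emit:
carry_out --series '[[[0,0,0,0],[0,0,0,0],[0,0,0,0]]]' --jaw 0.6

```text
clock: 1.75
position: [479.6, 236.0, 200.3]
eef_rot: [-0.0, 0.74, 0.673, -0.001]
contact_force: [0.8, -1.1, 0.9]
opening: 67.4
```

Run:
```python
from h import *
from plan import cur
from plant import cams
p,a,o=cur();print(p,a,o["opening"],o["joints"].round(3),o["clock"])
w=cams.get_image("wrist");t=cams.get_image("top");s=cams.get_image("scene")
pickle.dump((w,t,s),open("d.pkl","wb"))
cv2.imwrite("pics/d_w.png",w["frame"]);cv2.imwrite("pics/d_t.png",t["frame"]);cv2.imwrite("pics/d_s.png",s["frame"])
```

```text
[479.61965072 236.04633483 200.2574968 ] 84.59548420660207 67.42242269478905 [0.328 0.289 1.678 0.    1.177 0.422] 1.75
```

View pics/d_w.png

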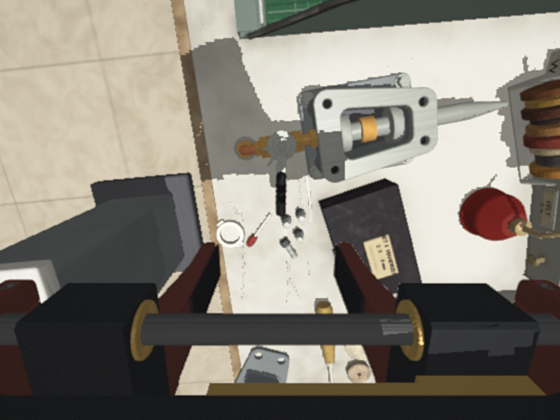

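View pics/d_s.png

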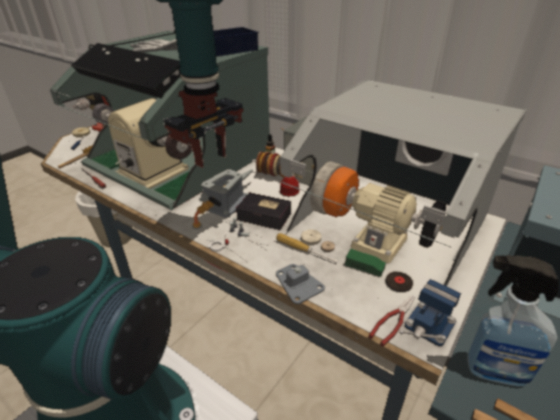

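View pics/d_t.png

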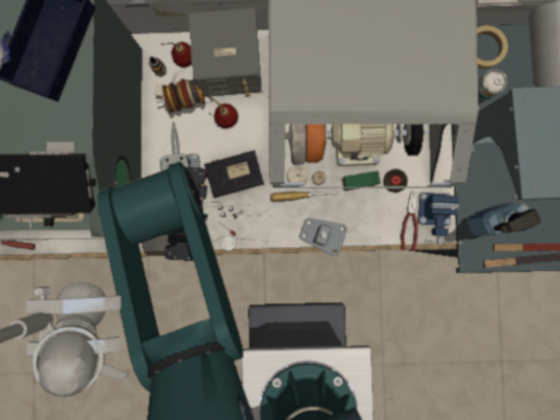

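Wrist view: head holes at about (327,103), (333,170), (424,101), (425,140); stem at (281,148); black sleeve from (281,172) to (281,215). In the top view the forearm passes beside the lamp.

Run:
```python
from h import *
np.set_printoptions(precision=2,suppress=True)
w,t,s=pickle.load(open("d.pkl","rb"))
t0,s0=pickle.load(open("ts.pkl","rb"))
hp=[(327,103),(335,170),(425,140),(424,101)]
h=np.array([blob(w,*p,-1,4) for p in hp]);print(h)
P=onplane(w,h,80);print(P,fit(P[:,:2],HO))
ht=np.array([blob(t0,*p,-1,3) for p in [(165,196),(190,193),(182,158),(167,160)]])
for i in range(4): print(tri(w,h[i],t0,ht[i]))
g=cv2.cvtColor(w["frame"],cv2.COLOR_BGR2GRAY)
n,l,st,c=cv2.connectedComponentsWithStats((g<45).astype(np.uint8))
for i in range(n):
    if abs(c[i][0]-281)<14 and abs(c[i][1]-195)<20 and st[i][4]>10:
        ys,xs=np.where(l==i);pts=np.c_[xs,ys].astype(np.float32);print(st[i],cv2.minAreaRect(pts))
        Q=onplane(w,pts,84)[:,:2];ww,v=np.linalg.eigh(np.cov((Q-Q.mean(0)).T));print("sleeve",Q.mean(0),v[:,1],[np.ptp((Q-Q.mean(0))@v[:,k]) for k in(0,1)],tri(w,pts.mean(0),t0,(198.2,215.3)))
crop(w,230,70,450,230,3.5,"pics/e1.png")
print("heights",depthpt(w,[(310,140),(281,195),(281,148),(255,190)]))
print("arm/lamp", [depthpt(t,[p])[0] for p in [(60,360),(110,305),(110,370),(80,310),(125,300),(150,330),(115,210),(190,350)]])
```

```text
[[328.14 103.52]
 [334.31 169.29]
 [423.24 140.3 ]
 [421.74 101.4 ]]
[[532.97 325.08  80.  ]
 [536.07 266.52  80.  ]
 [617.69 285.39  80.  ]
 [614.96 319.12  80.  ]] (np.float64(0.07392024924467124), array([575.42, 299.03]), array([1.82, 0.6 , 0.9 , 1.09]))
(array([532.51, 324.79,  78.7 ]), np.float64(1.4974292827926698))
(array([536.96, 265.51,  74.07]), np.float64(0.3020617107045457))
(array([619.54, 284.95,  75.93]), np.float64(0.13330231588720265))
(array([616.76, 319.06,  75.8 ]), np.float64(0.39332755947234843))
[276 172  10  45 329] ((280.1453552246094, 193.97750854492188), (8.812738418579102, 43.932159423828125), 1.5074357986450195)
sleeve [483.84 248.31] [0.08 1.  ] [np.float64(8.460203815417616), np.float64(42.62711023381537)] (array([483.13, 246.58,  75.62]), np.float64(1.2721170753960742))
heights [[518.34 293.31  47.82]
 [484.22 247.17  82.41]
 [488.15 290.81  81.96]
 [452.07 236.53  -2.37]]
arm/lamp [array([341.29, 239.45, 882.66]), array([379.93, 208.97, 850.35]), array([316.21, 219.77, 818.6 ]), array([377.38, 232.18, 858.33]), array([362.21, 247.5 , 673.32]), array([319.73, 225.93, 640.17]), array([473.59, 273.92, 623.14]), array([310.13, 162.89, 715.76])]
```

View pics/e1.png

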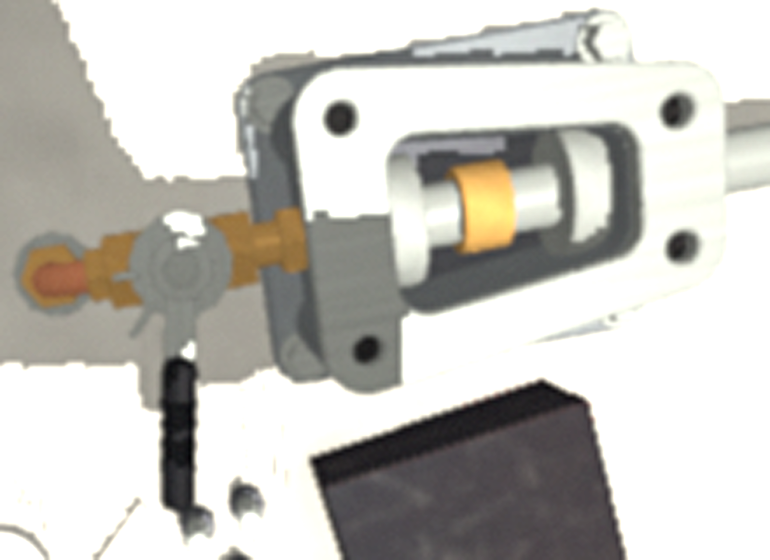

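Emit:
carry_out --series '[[[0.2,0.2,2.5,0],[0.2,0.2,3.5,0],[0,0,3.5,0],[0,0,1.5,0],[0,0,0,0],[0,0,0,0]]]' --jaw 0.68

```text
clock: 2.5
position: [485.2, 240.0, 91.1]
eef_rot: [0.0, 0.74, 0.673, -0.0]
contact_force: [-0.5, -0.1, 0.4]
opening: 27.6
```

Run:
```python
from h import *
from plan import cur
from plant import cams
p,a,o=cur();print(p,a,o["opening"],o["contact_force"])
w=cams.get_image("wrist");cv2.imwrite("pics/f_w.png",w["frame"])
```

```text
[485.1982441  240.00934402  91.09920146] 84.57483380925886 27.60441460110269 [-0.4608837  -0.13270171  0.36092033]
```

View pics/f_w.png

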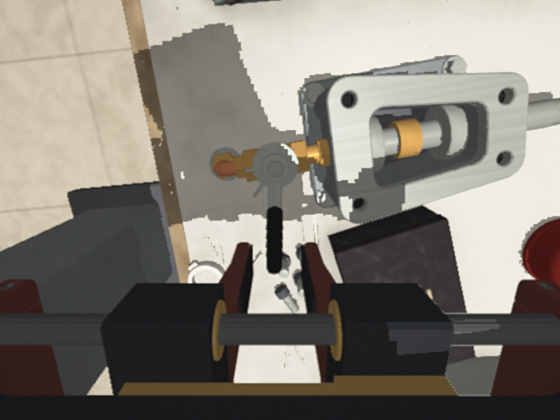

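The sleeve (column 275) is centred between the fingers (242 and 312). Lowering and gripping it.

Emit:
carry_out --series '[[[0,0,1.4,0],[0,0,1.3,0],[0,0,0,0],[0,0,0,0]]]'

```text
clock: 2.95
position: [485.5, 239.8, 63.9]
eef_rot: [0.0, 0.74, 0.673, -0.0]
contact_force: [-0.0, -0.1, -0.1]
opening: 28.0
```

Emit:
carry_out --series '[[[0,0,0,0],[0,0,0,0],[0,0,0,0],[0,0,0,0],[0,0,0,0]]]' --jaw 1 --squeeze 12

```text
clock: 3.45
position: [485.2, 239.8, 64.0]
eef_rot: [-0.0, 0.74, 0.673, -0.0]
contact_force: [-3.0, 1.2, 4.5]
opening: 9.9
```

Run:
```python
from h import *
from plan import *
p,a,o=cur();print(p,a,o["opening"],o["contact_force"],o["torque"])
S=np.array([488.0,291.4]); d=p[:2]-S; print(np.hypot(*d), np.degrees(np.arctan2(d[1],d[0])), a-180)
r=np.hypot(*d); a0=np.degrees(np.arctan2(d[1],d[0]))
T=35.8;n=9
plan([(S[0]+r*np.cos(np.radians(a0-T*i/n)),S[1]+r*np.sin(np.radians(a0-T*i/n)),p[2],a-T*i/n,1) for i in range(1,n+1)])
```

```text
[485.16643499 239.76182     63.9506416 ] 84.55041674486009 9.876372116697349 [-2.9843161   1.23228775  4.53961509] [-0.01483918  0.5735179   0.11784447]
51.715865303593446 -93.14086704572782 -95.44958325513991
[[[0.0, -0.36, 0.0, 4.0], [0.0, -0.36, 0.0, 4.0], [-0.01, -0.36, 0.0, 3.9], [0.0, -0.36, 0.0, 4.0], [0.0, -0.35, 0.0, 4.0], [0.0, -0.36, 0.0, 4.0], [0.0, -0.36, 0.0, 3.9], [-0.01, -0.36, 0.0, 4.0], [0.0, -0.36, 0.0, 4.0]]] 9
end [455.49 251.16  63.95] 48.75
```

Emit:
carry_out --series '[[[0,-0.37,0,4],[0,-0.37,0,4],[0,-0.37,0,4],[0,-0.37,0,4],[0,-0.37,0,4],[0,-0.37,0,4],[0,-0.37,0,4],[0,-0.37,0,4],[0,-0.37,0,3.5],[0,0,0,0],[0,0,0,0]]]'

```text
clock: 4.55
position: [455.2, 252.1, 63.9]
eef_rot: [-0.0, 0.909, 0.416, 0.0]
contact_force: [-1.6, 1.4, 6.2]
opening: 10.0
```

Run:
```python
from h import *
from plan import *
from plant import cams
p,a,o=cur();print(p,a,o["opening"],o["contact_force"],o["torque"])
S=np.array([488.0,291.4]); d=p[:2]-S; print(np.hypot(*d), np.degrees(np.arctan2(d[1],d[0])), a-180)
w=cams.get_image("wrist");cv2.imwrite("pics/g_w.png",w["frame"])
```

```text
[455.15303055 252.08873194  63.91644272] 49.13044605510015 9.968284068759822 [-1.59921855  1.37575366  6.22793377] [0.26399237 0.54509369 0.05204153]
51.22791424907782 -129.88082072250145 -130.86955394489985
```

View pics/g_w.png

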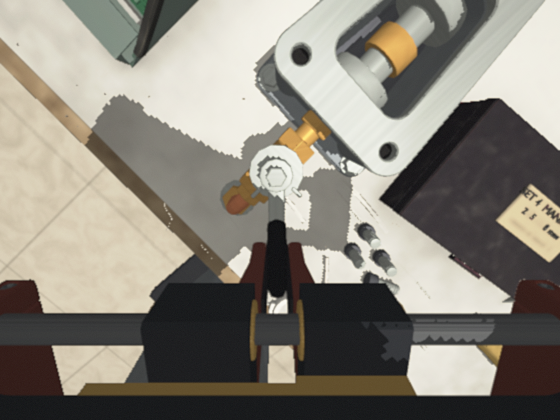

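Lever now points along the tool's axis, about 45° from shut. Releasing straight up and checking.

Emit:
carry_out --series '[[[0,0,0,0],[0,0,0,0],[0,0,0,0],[0,0,-1.5,0],[0,0,-3.5,0],[0,0,-4,0],[0,0,-3,0],[0,0,0,0],[0,0,0,0]]]' --jaw 0.6

```text
clock: 5.5
position: [455.3, 251.7, 183.9]
eef_rot: [0.0, 0.91, 0.415, 0.001]
contact_force: [0.1, 0.0, 0.8]
opening: 35.1
```

Run:
```python
from h import *
from plan import *
from plant import cams
np.set_printoptions(precision=2,suppress=True)
p,a,o=cur();print(p,a,o["opening"],o["contact_force"],o["clock"])
w=cams.get_image("wrist");cv2.imwrite("pics/i_w.png",w["frame"]);pickle.dump(w,open("i.pkl","wb"))
g=cv2.cvtColor(w["frame"],cv2.COLOR_BGR2GRAY)
n,l,st,c=cv2.connectedComponentsWithStats((g<45).astype(np.uint8))
for i in range(n):
    if abs(c[i][0]-280)<40 and abs(c[i][1]-200)<50 and st[i][4]>100 and st[i][4]<2000:
        ys,xs=np.where(l==i);pts=np.c_[xs,ys].astype(np.float32);print(st[i],cv2.minAreaRect(pts))
        Q=onplane(w,pts,84)[:,:2];ww,v=np.linalg.eigh(np.cov((Q-Q.mean(0)).T));print("sleeve",Q.mean(0),np.degrees(np.arctan2(v[1,1],v[0,1])),[np.ptp((Q-Q.mean(0))@v[:,k]) for k in(0,1)])
```

```text
[455.35 251.72 183.93] 49.046630565338376 35.14987115778847 [0.08 0.04 0.8 ] 5.5
[271 180  11  45 383] ((276.0, 202.0), (44.0, 10.0), 90.0)
sleeve [461.31 259.6 ] 49.72514423968954 [np.float64(8.885809074491837), np.float64(40.720788652118316)]
```

View pics/i_w.png

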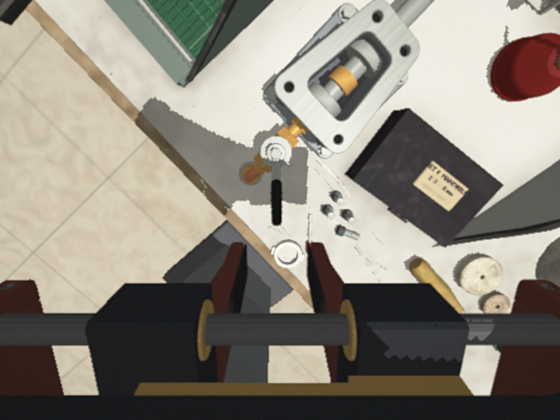

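Run:
```python
from h import *
np.set_printoptions(precision=2,suppress=True)
w=pickle.load(open("i.pkl","rb"));w0=pickle.load(open("d.pkl","rb"))[0]
g=cv2.cvtColor(w["frame"],cv2.COLOR_BGR2GRAY)
def holes(w,ps,r=6):
    g=cv2.cvtColor(w["frame"],cv2.COLOR_BGR2GRAY);out=[]
    for u,v in ps:
        q=cv2.resize(g[v-r:v+r+1,u-r:u+r+1],None,fx=8,fy=8,interpolation=cv2.INTER_CUBIC)
        b,_=cv2.threshold(q,0,255,cv2.THRESH_OTSU); m=(q<b).astype(np.uint8)
        n,l,st,c=cv2.connectedComponentsWithStats(m)
        k=min([i for i in range(1,n) if st[i][4]>100],key=lambda i:np.hypot(*(c[i]-q.shape[0]/2)))
        out.append([(c[k][0]+.5)/8-.5+u-r,(c[k][1]+.5)/8-.5+v-r]);print(b,st[k][2:4]/8)
    return np.array(out)
h=holes(w,[(288,87),(338,140),(405,50),(379,16)]);h0=holes(w0,[(327,103),(335,170),(425,140),(423,101)])
for a,b in((w,h),(w0,h0)):
    P=onplane(a,b,80);print(b,P,fit(P[:,:2],HO))
for i in range(4):print(tri(w,h[i],w0,h0[i]))
crop(w,225,0,430,230,3,"pics/j.png")
```

```text
128.0 [10. 11.]
141.0 [ 9.75 10.  ]
116.0 [10.25 11.38]
122.0 [ 9.88 13.  ]
132.0 [9.5  9.88]
65.0 [7.75 7.88]
126.0 [9.12 9.12]
126.0 [9.62 9.75]
[[288.66  86.6 ]
 [337.85 138.95]
 [404.64  50.21]
 [377.22  16.17]] [[531.9  325.32  80.  ]
 [536.8  265.85  80.  ]
 [618.88 285.48  80.  ]
 [616.25 319.09  80.  ]] (np.float64(0.08057971663037394), array([575.96, 298.93]), array([0.26, 0.35, 0.33, 0.26]))
[[326.82 103.34]
 [334.38 169.44]
 [424.44 140.09]
 [422.95 101.16]] [[531.82 325.35  80.  ]
 [536.13 266.37  80.  ]
 [618.77 285.48  80.  ]
 [616.01 319.22  80.  ]] (np.float64(0.07703023869284364), array([575.68, 299.11]), array([0.54, 0.41, 0.13, 0.25]))
(array([532.03, 325.4 ,  78.66]), np.float64(0.009648540233709441))
(array([538.17, 264.19,  68.42]), np.float64(0.5283534910921254))
(array([620.02, 285.23,  77.34]), np.float64(0.013702725492218635))
(array([618.97, 319.35,  73.53]), np.float64(0.060739532688566585))
```

View pics/j.png

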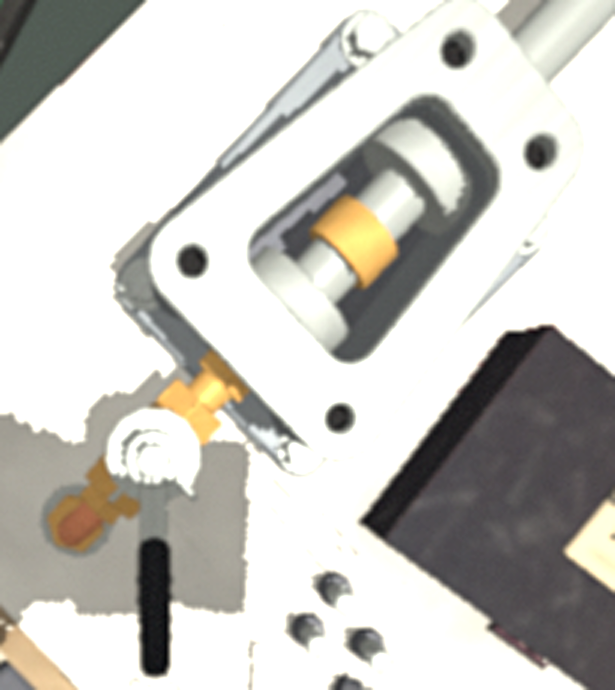

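The wrist fit gives the head at (575.8, 299.0), yaw 0.079, residuals 0.5 mm or less. The lever is at about 44.8°. On to the cover.

Run:
```python
from plan import *
plan([(410,120,185,103,7),(420,20,190,143,5)])
```

```text
[[[-1.83, 0.75, -0.03, -7.7], [-1.92, 0.5, -0.03, -7.7], [-1.97, 0.23, -0.03, -7.7], [-1.98, -0.02, -0.03, -7.7], [-1.96, -0.3, -0.03, -7.7], [-1.9, -0.55, -0.03, -7.7], [-1.81, -0.81, -0.03, -7.8], [-2.0, -0.25, -0.1, -8.0], [-1.94, -0.54, -0.1, -8.0], [-1.84, -0.79, -0.1, -8.0], [-1.72, -1.05, -0.1, -8.0], [-1.55, -1.27, -0.1, -8.0]]] 12
end [419.98  20.03 190.  ] 143.04
```

Emit:
carry_out --series '[[[-1.8,0.8,0,-7.7],[-1.9,0.5,0,-7.7],[-2,0.2,0,-7.7],[-2,0,0,-7.7],[-2,-0.3,0,-7.7],[-1.9,-0.6,0,-7.7],[-1.8,-0.8,-0.2,-7.8],[-2,-0.2,-0.1,-8],[-1.9,-0.5,-0.1,-8],[-1.8,-0.8,-0.1,-8],[-1.7,-1.1,-0.1,-8],[-1.5,-1.3,-0.1,-8]]]' --jaw 0

```text
clock: 6.75
position: [418.4, 20.0, 189.0]
eef_rot: [-0.002, 0.314, 0.949, -0.0]
contact_force: [0.5, -0.2, 0.7]
opening: 88.1
```

Emit:
carry_out --series '[[[0,0,0,-8],[0,0,0,-8],[0,0,0,0],[0,0,0,0],[0,0,0,0]]]'

```text
clock: 7.25
position: [419.2, 20.9, 190.0]
eef_rot: [-0.001, 0.183, 0.983, -0.0]
contact_force: [0.6, 0.3, 0.5]
opening: 87.8
```

Run:
```python
from h import *
from plan import *
from plant import cams
p,a,o=cur();print(p,a,o["opening"],o["joints"].round(2),o["contact_force"],o["clock"])
w=cams.get_image("wrist");cv2.imwrite("pics/k_w.png",w["frame"]);pickle.dump(w,open("k.pkl","wb"))
plan([(428,-50,190,159.4,4)])
```

```text
[419.23783286  20.87392528 190.00605635] 158.896349929882 87.78750178043852 [-0.12  0.14  1.92 -0.    1.09 -1.32] [0.605537   0.25186797 0.52879821] 7.25
[[[-0.84, -1.58, 0.0, -0.1], [-0.83, -1.57, 0.01, -0.1], [-0.83, -1.58, 0.0, -0.1], [-0.83, -1.58, 0.01, -0.2]]] 4
end [427.99 -49.97 190.  ] 159.43
```

View pics/k_w.png

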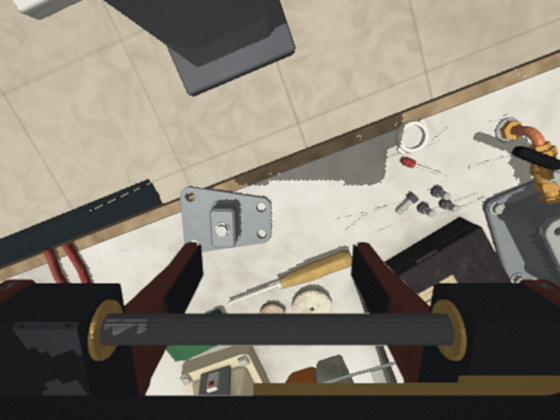

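Wrist view: cover at (225,220), boss at (224,227), holes at about (190,197), (262,206), (260,235). Next a second viewpoint, over the cover.

Emit:
carry_out --series '[[[-0.8,-1.6,0,0],[-0.8,-1.6,0,0],[-0.8,-1.6,0,0],[-0.8,-1.6,0,-0.5],[0,0,0,0],[0,0,0,0],[0,0,0,0]]]'

```text
clock: 8.0
position: [426.4, -49.8, 190.6]
eef_rot: [-0.0, 0.178, 0.984, 0.0]
contact_force: [0.5, -0.3, -0.5]
opening: 88.3
```

Run:
```python
from h import *
from plan import *
from plant import cams
p,a,o=cur();print(p,a,o["contact_force"],o["clock"])
w=cams.get_image("wrist");cv2.imwrite("pics/l_w.png",w["frame"]);pickle.dump(w,open("l.pkl","wb"))
k=pickle.load(open("k.pkl","rb"))
crop(k,170,170,290,260,6,"pics/k2.png");crop(w,210,160,350,260,5,"pics/l2.png")
```

```text
[426.42958439 -49.76646699 190.5524202 ] 159.5180077586563 [ 0.538766   -0.33473648 -0.5412649 ] 8.0
```

View pics/l_w.png

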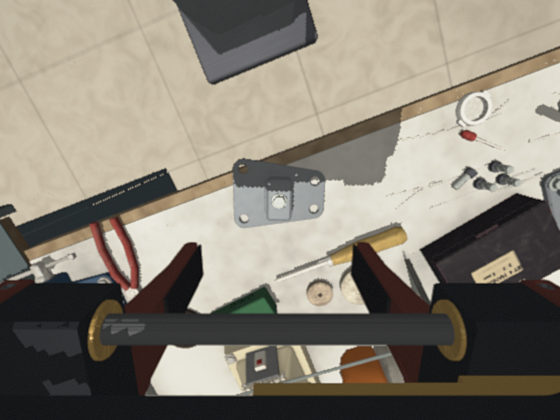

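View pics/k2.png

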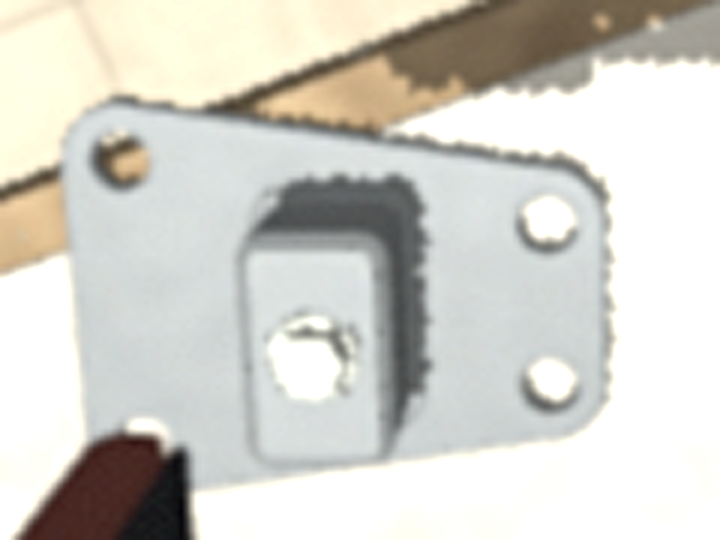

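View pics/l2.png

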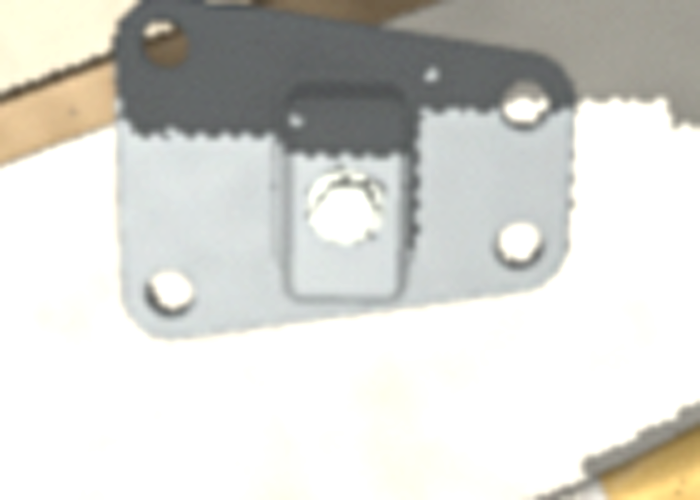

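Run:
```python
from h import *
from plan import *
np.set_printoptions(precision=2,suppress=True)
w=pickle.load(open("l.pkl","rb"));k=pickle.load(open("k.pkl","rb"))
L=(np.array([(165,43),(171,291),(519,243),(524,103),(345,208)])+.5)/5-.5+[210,160]
K=(np.array([(121,158),(550,384),(548,220),(312,355)])+.5)/6-.5+[170,170]
P=onplane(w,L[:4],6);print(P,fit(P[:,:2],HO))
P=onplane(k,K[:3],6);print(P,fit(P[:,:2],HO[[0,2,3]]))
for a,b in((0,0),(2,1),(3,2),(4,3)):print(tri(w,L[a],k,K[b]))
print("boss top", onplane(w,(np.array([(290,150),(410,150),(400,297),(292,297)])+.5)/5-.5+[210,160],36))
```

```text
[[386.36 -76.78   6.  ]
 [442.16 -98.07   6.  ]
 [460.04 -15.72   6.  ]
 [428.4   -3.91   6.  ]] (np.float64(1.20382860492336), array([429.24, -48.62]), array([0.34, 0.52, 0.24, 0.6 ]))
[[386.38 -76.48   6.  ]
 [460.43 -15.49   6.  ]
 [428.19  -2.96   6.  ]] (np.float64(1.20249748146108), array([429.29, -48.3 ]), array([0.29, 0.29, 0.36]))
(array([386.52, -77.01,   4.54]), np.float64(0.047426786562591375))
(array([460.54, -15.68,   5.02]), np.float64(0.3866512846479058))
(array([429.35,  -3.66,   1.31]), np.float64(0.11944697308732238))
(array([430.17, -49.25,  34.77]), np.float64(0.6951303729579432))
boss top [[414.11 -55.7   36.  ]
 [423.09 -31.63  36.  ]
 [453.41 -44.8   36.  ]
 [445.11 -67.09  36.  ]]
```

Emit:
carry_out --series '[[[-0.1,0.1,3,0.6],[-0.1,0.1,4,0],[0,0,4,0],[0,0,3,0],[0,0,2,0],[0,0,0,0],[0,0,0,0],[0,0,0,0]]]' --jaw 0.25

```text
clock: 8.85
position: [430.3, -49.3, 31.7]
eef_rot: [0.001, 0.183, 0.983, -0.0]
contact_force: [-0.7, 0.7, -0.5]
opening: 66.3
```

Run:
```python
from h import *
from plan import *
from plant import cams
p,a,o=cur();print(p,a,o["opening"],o["contact_force"],o["clock"])
w=cams.get_image("wrist");cv2.imwrite("pics/m_w.png",w["frame"])
```

```text
[430.26582415 -49.30443382  31.70522598] 158.95792836822943 66.27631275016276 [-0.73202525  0.65974313 -0.47355315] 8.85
```

View pics/m_w.png

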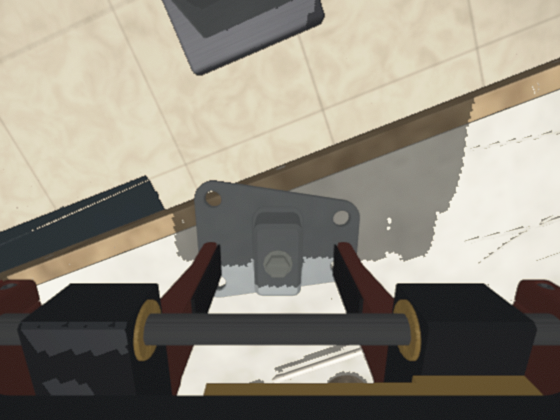

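Boss (column 278) is centred between the fingers (219 and 335). Lowering onto it.

Emit:
carry_out --series '[[[0.1,0,1,0],[0,0,1.05,0],[0,0,0,0],[0,0,0,0]]]'

```text
clock: 9.3
position: [427.8, -48.9, 9.7]
eef_rot: [-0.001, 0.183, 0.983, 0.0]
contact_force: [-0.4, 0.2, 0.1]
opening: 65.7
```

Emit:
carry_out --series '[[[0,0,0,0],[0,0,0,0],[0,0,0,0],[0,0,0,0],[0,0,0,0],[0,0,0,0]]]' --jaw 1 --squeeze 35

```text
clock: 9.9
position: [428.5, -49.0, 10.3]
eef_rot: [0.0, 0.183, 0.983, -0.0]
contact_force: [-0.0, 0.4, 1.2]
opening: 28.0
```

Emit:
carry_out --series '[[[0,0,-1,0],[0,0,-2,0],[0,0,-3,0],[0,0,-3,0],[0,0,-3,0],[0,0,-2,0],[0,0,0,0],[0,0,0,0],[0,0,0,0]]]'

```text
clock: 10.8
position: [427.1, -48.7, 149.0]
eef_rot: [-0.001, 0.183, 0.983, 0.0]
contact_force: [-0.2, 0.7, -4.2]
opening: 28.1
```

Run:
```python
from h import *
from plan import *
from plant import cams
p,a,o=cur();print(p,a,o["opening"],o["contact_force"],o["clock"])
w=cams.get_image("wrist");cv2.imwrite("pics/n_w.png",w["frame"]);pickle.dump(w,open("n.pkl","wb"))
plan([(410,50,150,155,4),(430,150,150,124,5),(500,230,150,107,3)])
plan([(576,299,150,94.5,6)],start=(500,230,150,107))
```

```text
[427.12910642 -48.6563948  149.03280062] 158.93645093654476 28.085090340336862 [-0.17183071  0.68073705 -4.23319436] 10.8
[[[1.29, 2.15, -0.03, 1.0], [1.32, 2.12, -0.03, 1.0], [1.36, 2.1, -0.02, 0.9], [1.39, 2.08, -0.03, 1.0], [0.48, 1.99, 0.0, 6.2], [0.69, 1.92, 0.0, 6.2], [0.9, 1.83, 0.0, 6.2], [1.09, 1.72, 0.0, 6.2], [1.27, 1.6, 0.0, 6.2], [0.9, 3.43, 0.0, 5.7], [1.24, 3.32, 0.0, 5.7], [1.56, 3.18, 0.0, 5.6]]] 12
end [500.06 230.   150.  ] 107.03
[[[0.73, 1.55, 0.0, 2.1], [0.78, 1.52, 0.0, 2.1], [0.85, 1.49, 0.0, 2.1], [0.89, 1.46, 0.0, 2.0], [0.95, 1.42, 0.0, 2.1], [0.99, 1.39, 0.0, 2.1]]] 6
end [575.98 298.98 150.  ] 94.5
```

View pics/n_w.png

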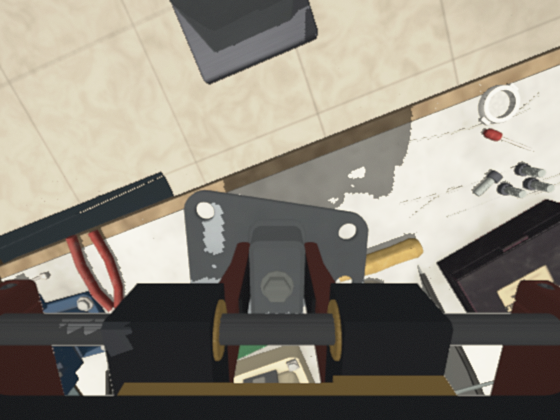

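The cover is lifted (-4.2 N, in line with 0.3 kg; opening 28 mm), with its holes at (205,211) and (347,231). Now carrying it over, staying clear of the hood.

Emit:
carry_out --series '[[[1.3,2.1,0,1],[1.3,2.1,0,1],[1.4,2.1,0,1],[1.4,2.1,0,1],[0.5,2,0,6],[0.7,1.9,0,6],[0.9,1.8,0,6],[1.1,1.7,0,6],[1.3,1.6,0,6],[0.9,3,0,5.5],[1.2,3,0,5.5],[1.5,2.6,0,5]]]'

```text
clock: 12.05
position: [486.6, 224.4, 148.6]
eef_rot: [-0.001, 0.583, 0.813, -0.001]
contact_force: [0.1, -0.1, -3.1]
opening: 28.0
```

Emit:
carry_out --series '[[[0,0,0,0],[0,0,0,0]]]'

```text
clock: 12.25
position: [485.6, 223.4, 148.5]
eef_rot: [-0.001, 0.58, 0.814, -0.002]
contact_force: [-0.9, -0.4, -3.1]
opening: 28.0
```

Run:
```python
from plan import *
p,a,o=cur();print(p,a,o["opening"],o["contact_force"],o["joints"].round(2))
plan([(576,299,150,94.5,8)])
```

```text
[485.62909642 223.40904789 148.50830297] 109.05856192424524 28.02207637904873 [-0.90725007 -0.4231814  -3.06607953] [ 0.3   0.35  1.74 -0.    1.06 -0.03]
[[[0.52, 1.38, -0.02, 1.8], [0.57, 1.36, -0.02, 1.8], [0.61, 1.34, -0.02, 1.9], [0.65, 1.32, -0.01, 1.8], [0.7, 1.29, -0.02, 1.8], [0.73, 1.28, -0.02, 1.8], [0.78, 1.25, -0.02, 1.8], [0.81, 1.23, -0.02, 1.9]]] 8
end [576.01 298.97 150.01] 94.46
```

Emit:
carry_out --series '[[[0.5,1.4,0,1.8],[0.6,1.4,0,1.8],[0.6,1.3,0,1.8],[0.7,1.3,0,1.8],[0.7,1.3,0,1.8],[0.7,1.3,0,1.8],[0.8,1.2,0,1.8],[0.8,1.2,0,2],[0,0,0,0],[0,0,0,0],[0,0,0,0]]]'

```text
clock: 13.35
position: [575.1, 298.0, 149.5]
eef_rot: [-0.0, 0.68, 0.734, -0.001]
contact_force: [-0.2, 0.5, -3.2]
opening: 27.7
```

Run:
```python
from h import *
from plan import *
from plant import cams
p,a,o=cur();print(p,a,o["opening"],o["contact_force"],o["eef_rot"],o["clock"])
D={}
for n in("wrist","top","scene"):
    D[n]=cams.get_image(n);cv2.imwrite(f"pics/o_{n}.png",D[n]["frame"])
pickle.dump(D,open("o.pkl","wb"))
```

```text
[575.1304937  298.00787118 149.52099878] 94.36806596036598 27.735329106981755 [-0.20630724  0.48122992 -3.15080386] [-4.03647876e-04  6.79645646e-01  7.33539540e-01 -1.17347850e-03] 13.35
```

View pics/o_wrist.png

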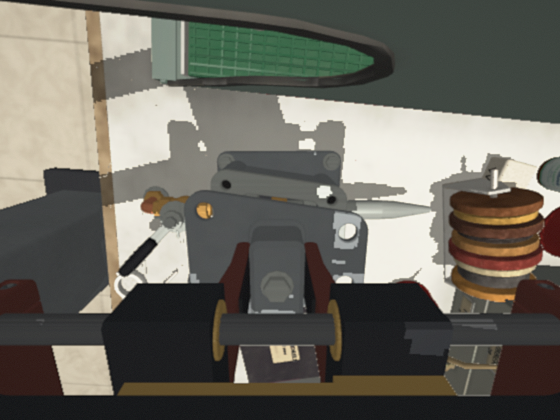

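View pics/o_scene.png

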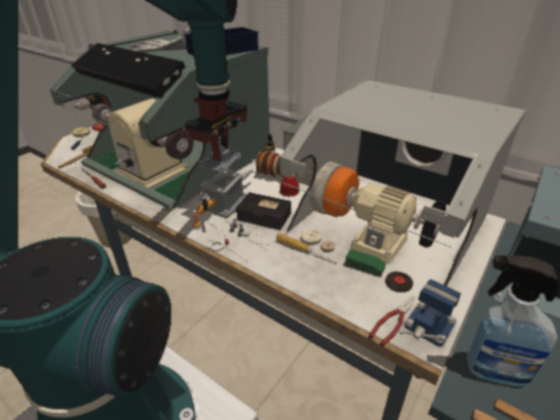

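View pics/o_top.png

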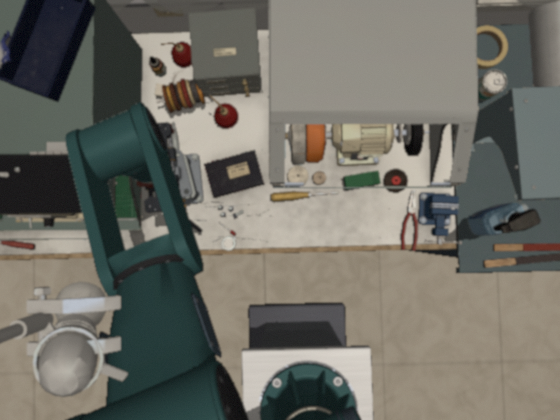

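Wrist view shows the cover's holes 0 and 3 at (205,211) and (347,231), and the head's threaded holes 0 and 3 beyond at (226,184) and (327,193).

Run:
```python
from h import *
D=pickle.load(open("o.pkl","rb"));w=D["wrist"];n=pickle.load(open("n.pkl","rb"))
crop(w,180,165,380,295,4,"pics/p.png");crop(n,170,180,380,295,3.8,"pics/p2.png")
for q in [(120,300),(125,280),(110,240),(150,330),(115,350)]: print(depthpt(D["top"],[q]).round())
```

```text
[[383. 203. 842.]]
[[385. 250. 663.]]
[[434. 288. 601.]]
[[339. 200. 745.]]
[[341. 206. 847.]]
```

View pics/p.png

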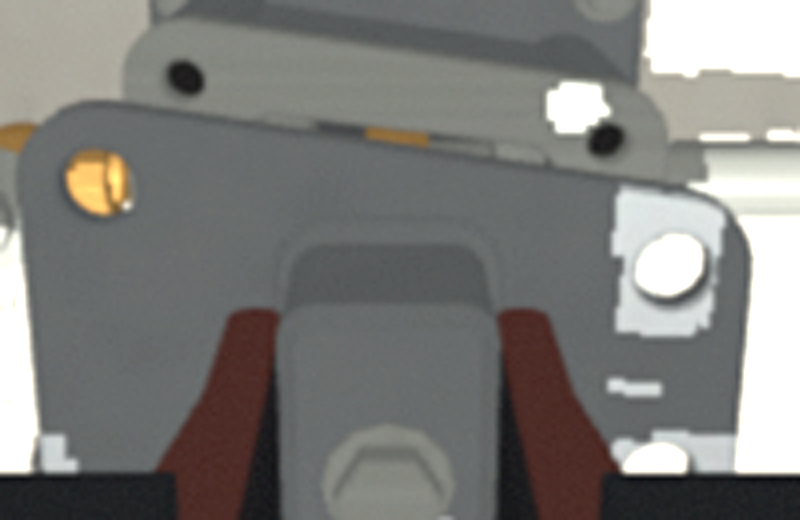

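View pics/p2.png

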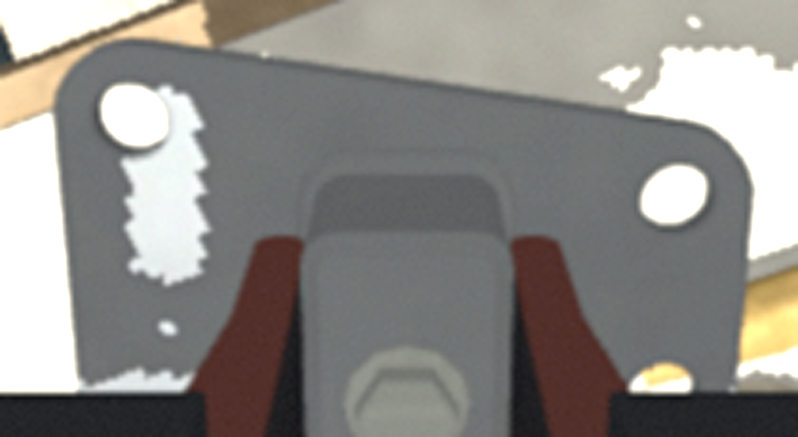

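Run:
```python
from h import *
from plan import *
np.set_printoptions(precision=2,suppress=True)
w=pickle.load(open("o.pkl","rb"))["wrist"]
q=(np.array([(97.5,183.5),(671.5,267),(186,77),(606,139)])+.5)/4-.5+[180,165]
M=HO[[0,3]]
for z in(140,145,150):
    C=onplane(w,q[:2],z)[:,:2];print(z,np.linalg.norm(C[1]-C[0]),C.ravel())
C=onplane(w,q[:2],145)[:,:2];Hh=onplane(w,q[2:],80)[:,:2];print("head d",np.linalg.norm(Hh[1]-Hh[0]))
fc=fit(C,M);fh=fit(Hh,M);print(fc,fh)
p,a,o=cur();print(p,a)
# depth-based flatness of plate
pts=np.array([(60,260),(120,280),(200,150),(560,190),(700,420)])/4+[180,165]
print(depthpt(w,pts))
print("head top depth",depthpt(w,np.array([(230,70),(500,110)])/4+[180,165]))
```

```text
140 86.51709186442082 [529.82 322.26 616.1  315.83]
145 83.97829817109509 [530.98 323.8  614.73 317.57]
150 81.43950447776946 [532.14 325.35 613.35 319.3 ]
head d 83.19800223083735
(np.float64(0.07921914431812263), array([574.71, 297.26]), array([0.51, 0.51])) (np.float64(0.08108962938189905), array([576.33, 300.22]), array([0.9, 0.9]))
[575.83 298.62 150.08] 94.34933519478707
[[525.74 311.36 144.61]
 [534.35 308.53 143.66]
 [545.53 329.39 143.9 ]
 [597.42 327.66 144.67]
 [623.3  292.45 143.53]]
head top depth [[541.54 328.12  78.5 ]
 [594.83 324.5   79.73]]
```

Emit:
carry_out --series '[[[0.1,0.1,0.5,0],[0.1,0,1,0],[0,0,1,0],[0,0,1,0],[0,0,0.5,0],[0,0,0,0],[0,0,0,0],[0,0,0,0]]]'

```text
clock: 14.3
position: [577.8, 301.4, 110.6]
eef_rot: [0.0, 0.68, 0.733, 0.0]
contact_force: [-0.2, 0.6, -3.2]
opening: 28.0
```

Run:
```python
from h import *
from plan import *
from plant import cams
p,a,o=cur();print(p,a,o["opening"],o["contact_force"],o["eef_rot"],o["clock"])
D={}
for n in("wrist","top","scene"):
    D[n]=cams.get_image(n)
pickle.dump(D,open("q.pkl","wb"))
crop(D["wrist"],180,150,380,290,4,"pics/q_w.png");crop(D["scene"],170,130,290,240,6,"pics/q_s.png");crop(D["top"],130,110,240,240,4,"pics/q_t.png")
```

```text
[577.79739517 301.43818888 110.57698384] 94.33866641967079 28.015731091945568 [-0.15856936  0.61629756 -3.2017442 ] [2.08202185e-04 6.79833894e-01 7.33366012e-01 3.53268744e-04] 14.3
```

View pics/q_w.png

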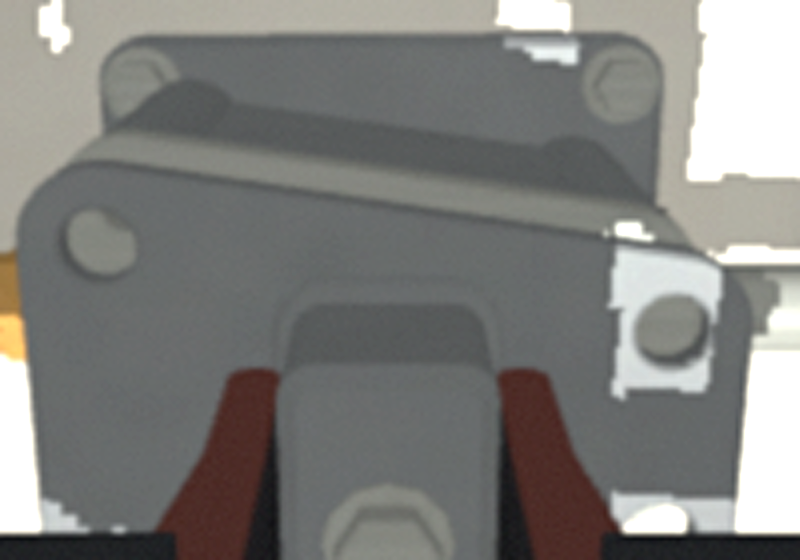

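View pics/q_s.png

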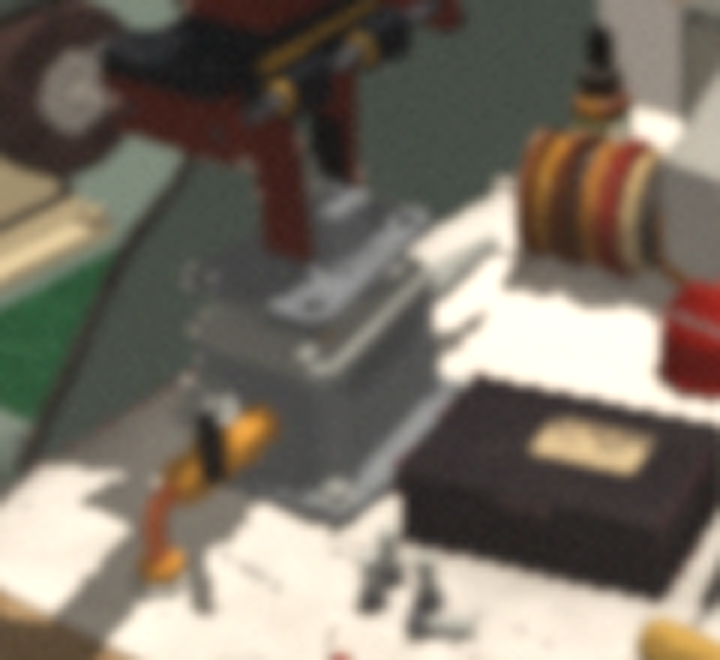

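View pics/q_t.png

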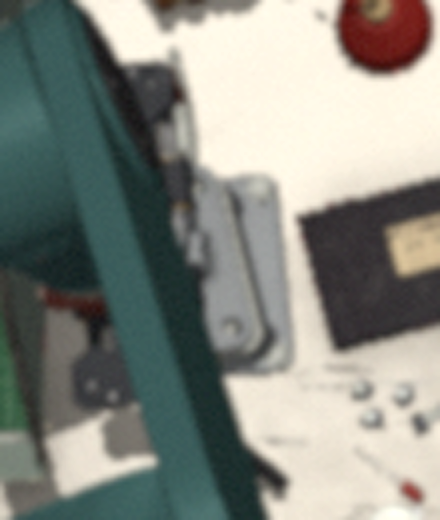

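```bash
cat > chk.py <<'E'
from h import *
np.set_printoptions(precision=2,suppress=True)
def check(D,wq,zt,sc=None,st=None,tt=None):
    w=D["wrist"]
    for z in(zt-2,zt,zt+2):
        C=onplane(w,wq,z)[:,:2];a,t,r=fit(C,HO[[0,3]]);print("cover wrist",z,np.linalg.norm(C[1]-C[0]),a,t,r)
    hd=np.array([575.8,299.0]);a=.079;Rm=np.array([[np.cos(a),-np.sin(a)],[np.sin(a),np.cos(a)]])
    return hd,a,Rm
E
python3 - <<'E'
from chk import *
from plan import *
D=pickle.load(open("q.pkl","rb"))
wq=(np.array([(98.5,242),(671.5,330)])+.5)/4-.5+[180,150]
hd,a,Rm=check(D,wq,104.5)
w=D["wrist"]
print("plate depth z",depthpt(w,np.array([(60,330),(250,220),(560,260),(150,200)])/4+[180,150])[:,2],"head rim",depthpt(w,np.array([(200,155),(500,195)])/4+[180,150])[:,2])
# predicted head outline edge (+y side): (-54,42)->(54,29) at z=80, cover edge at zt
def pr(c,yaw,pts,z):
    R_=np.array([[np.cos(yaw),-np.sin(yaw)],[np.sin(yaw),np.cos(yaw)]])
    P=np.c_[np.array(pts)@R_.T+c,np.full(len(pts),z)]
    return (proj(w,P)-[180,150]+.5)*4-.5
E_=[(-40,40.3),(0,35.5),(40,30.7)]
print("head edge px",pr(hd,a,E_,80)); 
s=D["scene"];k=lambda L:(np.array(L)+.5)/6-.5+[170,130]
print("scene cover h1,h2",onplane(s,k([(318,303),(406,219)]),104.5)[:,:2],"thread1",onplane(s,k([(308,353)]),80)[:,:2])
print("expected thread1,2",HO[1:3]@Rm.T+hd)
from plant import cams,get_obs
for _ in range(6):
    cams.get_image("top");p,al,o=cur();print(p.round(1),round(al,2))
E
```

```text
cover wrist 102.5 85.78160148409559 0.06940114273425141 [577.44 299.38] [0.39 0.39]
cover wrist 104.5 84.7665625868735 0.06940114273425183 [577.39 300.04] [0.12 0.12]
cover wrist 106.5 83.75152368965155 0.06940114273425163 [577.34 300.69] [0.62 0.62]
plate depth z [104.78 103.55 104.63 105.04] head rim [78.77 78.58]
head edge px [[129.03 146.67]
 [376.26 174.93]
 [620.13 202.8 ]]
scene cover h1,h2 [[540.1  267.5 ]
 [621.18 286.18]] thread1 [[534.02 271.26]]
expected thread1,2 [[536.3  265.78]
 [619.01 285.37]]
[577.7 301.4 110.6] 94.34
[577.6 301.4 110.5] 94.34
[577.5 301.3 110.4] 94.34
[577.5 301.3 110.3] 94.34
[577.5 301.3 110.3] 94.34
[577.4 301.3 110.2] 94.34
```

Run:
```python
from chk import *
D=pickle.load(open("q.pkl","rb"))
crop(D["wrist"],185,155,285,230,8,"pics/r_w.png");crop(D["scene"],200,160,245,200,16,"pics/r_s.png");crop(D["top"],175,145,205,205,10,"pics/r_t.png")
```

```text
(no output)
```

View pics/r_w.png

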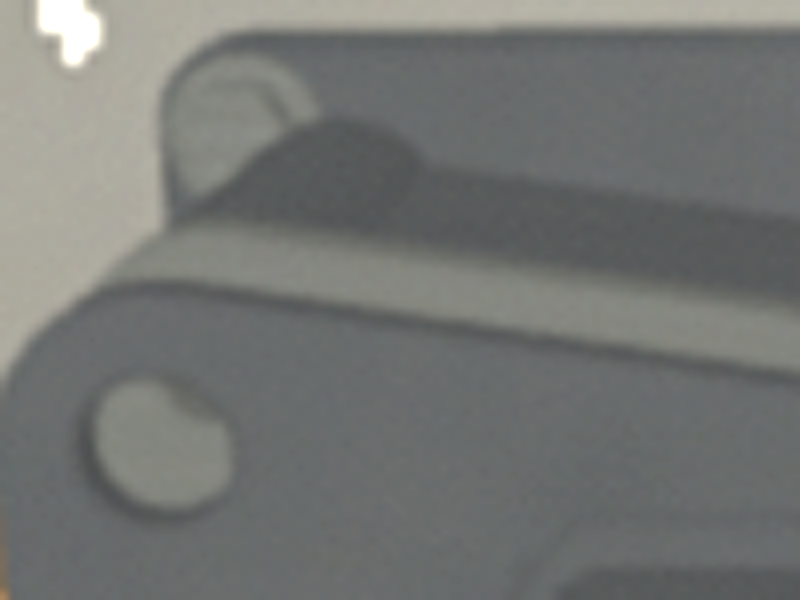

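View pics/r_s.png

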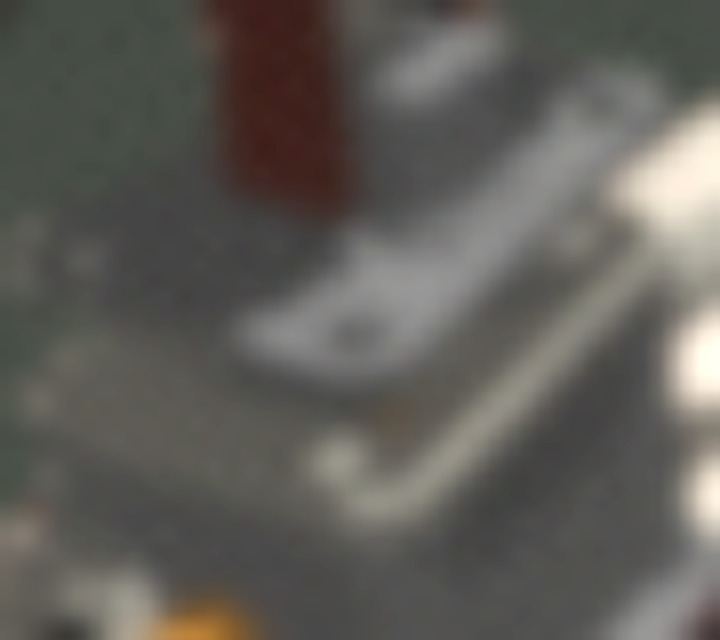

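View pics/r_t.png

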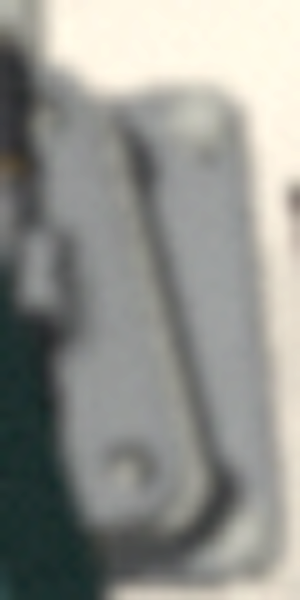

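Run:
```python
from chk import *
D=pickle.load(open("q.pkl","rb"));w=D["wrist"]
f=lambda L:(np.array(L,float)+.5)/8-.5+[185,155]
b=np.arctan(13/108);yaw=.079
n=np.array([np.cos(np.pi/2-b+yaw),np.sin(np.pi/2-b+yaw)])
for name,L,z in(("head",[(240,238),(400,258),(600,284),(790,309)],80),("head78.5",[(240,238),(400,258),(600,284),(790,309)],78.5),("cover",[(240,298),(400,322),(600,350),(790,376)],104.3)):
    P=onplane(w,f(L),z)[:,:2]; d=np.polyfit(P[:,0],P[:,1],1); print(name,P@n-35.5*np.cos(b),"slope->yaw",np.arctan(d[0])+b)
for c in([575.8,299.0],[576.3,300.2],[577.4,300.0]): print(c,np.array(c)@n)
# top view hole1
t=D["top"];u=np.array([[(127+.5)/10-.5+175,(463+.5)/10-.5+145]])
Rm=lambda a:np.array([[np.cos(a),-np.sin(a)],[np.sin(a),np.cos(a)]])
C1=onplane(t,u,104.3)[0,:2];print("top cover hole1->centre",C1-Rm(.076)@HO[1],"head top centre 575.8 297.7", t["position"])
s=D["scene"];g=lambda L:(np.array(L,float)+.5)/16-.5+[200,160]
C=onplane(s,g([(355,333),(600,98)]),104.3)[:,:2];print("scene cover centre",fit(C,HO[1:3]),"head scene 574.2 295.2")
def crn(c,yaw,pts,z,cam,o,k): return (proj(cam,np.c_[np.array(pts)@Rm(yaw).T+c,np.full(len(pts),z)])-o+.5)*k-.5
print("thread0 pred in r_w",crn([575.8,299],.079,[HO[0]],80,w,[185,155],8),crn([576.3,300.2],.079,[HO[0]],80,w,[185,155],8))
```

```text
head [323.72 323.59 323.34 323.08] slope->yaw 0.06444992406157182
head78.5 [323.39 323.26 323.01 322.74] slope->yaw 0.06444992406157242
cover [324.75 324.33 323.95 323.63] slope->yaw 0.05100090270300993
[575.8, 299.0] 322.23392764176424
[576.3, 300.2] 323.4533206434095
[577.4, 300.0] 323.29834801558974
top cover hole1->centre [578.21 299.67] head top centre 575.8 297.7 [ 440.14   62.01 1308.9 ]
scene cover centre (np.float64(0.0762623230840065), array([578.71, 302.1 ]), array([1.14, 1.14])) head scene 574.2 295.2
thread0 pred in r_w [[202.14 377.19]] [[208.45 363.51]]
```

Emit:
carry_out --series '[[[-0.05,-0.1,0.2,-0.4],[-0.05,-0.07,0.2,0],[0,0,0,0],[0,0,0,0],[0,0,0,0],[0,0,0,0]]]'

```text
clock: 15.35
position: [575.9, 300.2, 106.2]
eef_rot: [0.0, 0.677, 0.736, 0.0]
contact_force: [-0.4, -0.6, -3.1]
opening: 28.2
```

Run:
```python
from h import *
from plan import *
from plant import cams
p,a,o=cur();print(p,a,o["opening"],o["contact_force"],o["eef_rot"],o["clock"])
D={}
T=[cams.get_image("top") for _ in range(6)]; S=[cams.get_image("scene") for _ in range(6)]; W=[cams.get_image("wrist") for _ in range(4)]
for n,L in(("wrist",W),("top",T),("scene",S)):
    d=dict(L[0]); d["frame"]=np.mean([x["frame"] for x in L],0).round().astype(np.uint8); D[n]=d
p,a,o=cur();print(p,a)
pickle.dump(D,open("s.pkl","wb"))
crop(D["wrist"],180,150,380,290,4,"pics/s_w0.png");crop(D["wrist"],185,155,285,230,8,"pics/s_w.png");crop(D["scene"],200,155,250,200,14,"pics/s_s.png");crop(D["top"],170,145,210,205,10,"pics/s_t.png")
print("plate z",depthpt(D["wrist"],np.array([(60,330),(250,220),(560,260),(150,200)])/4+[180,150])[:,2],"head rim",depthpt(D["wrist"],np.array([(200,160),(500,200)])/4+[180,150])[:,2])
```

```text
[575.87226799 300.18177052 106.19856596] 94.7360304024 28.18414387899179 [-0.43103802 -0.64644984 -3.11975114] [4.86014900e-05 6.77286781e-01 7.35719112e-01 3.12083398e-05] 15.35
[575.76762064 300.16403105 106.13643984] 94.73867893940222
plate z [101.84246895  99.94592009 100.55099439 100.97667334] head rim [78.33803468 79.32215744]
```

View pics/s_w.png

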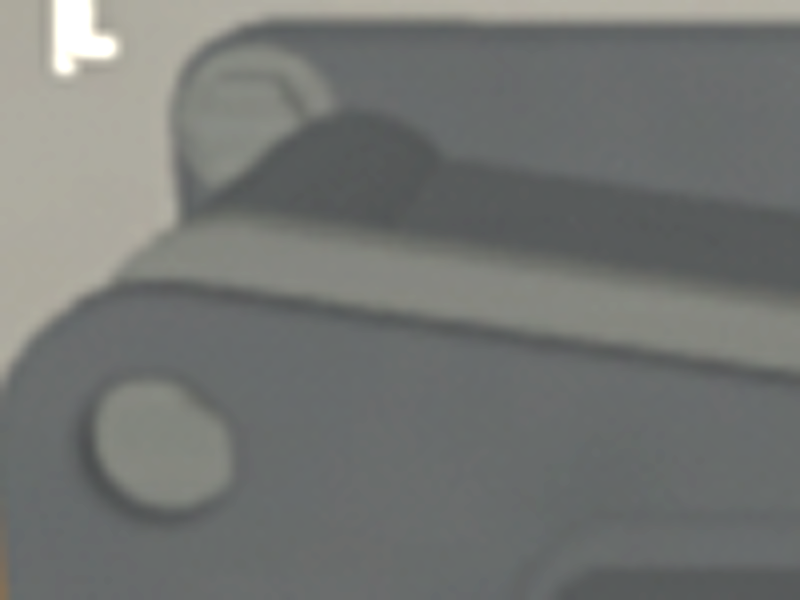

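View pics/s_s.png

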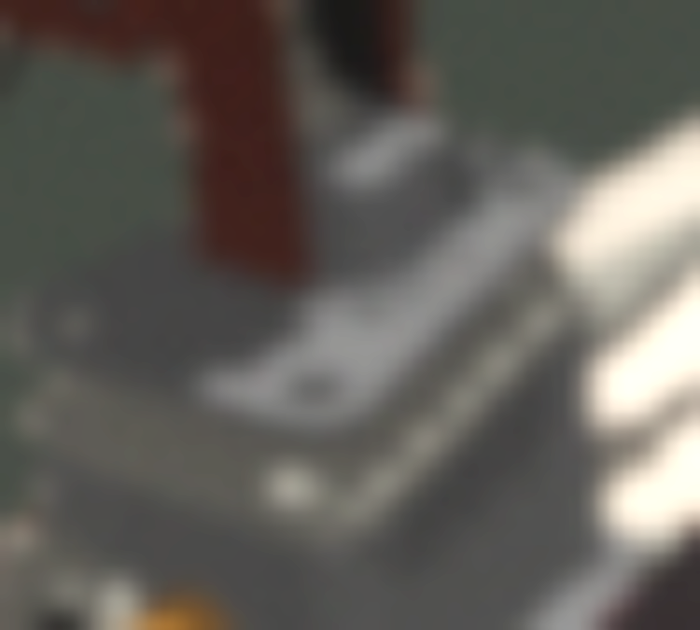

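View pics/s_t.png

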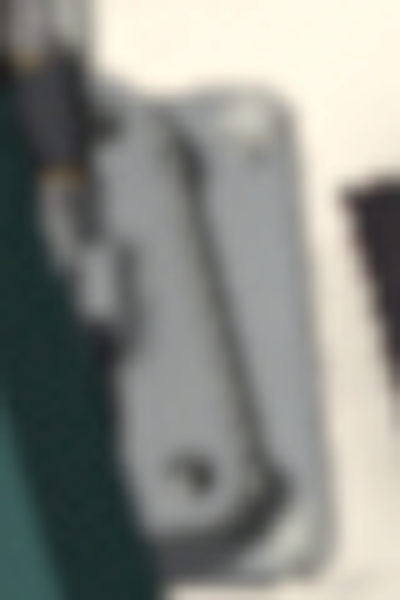

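View pics/s_w0.png

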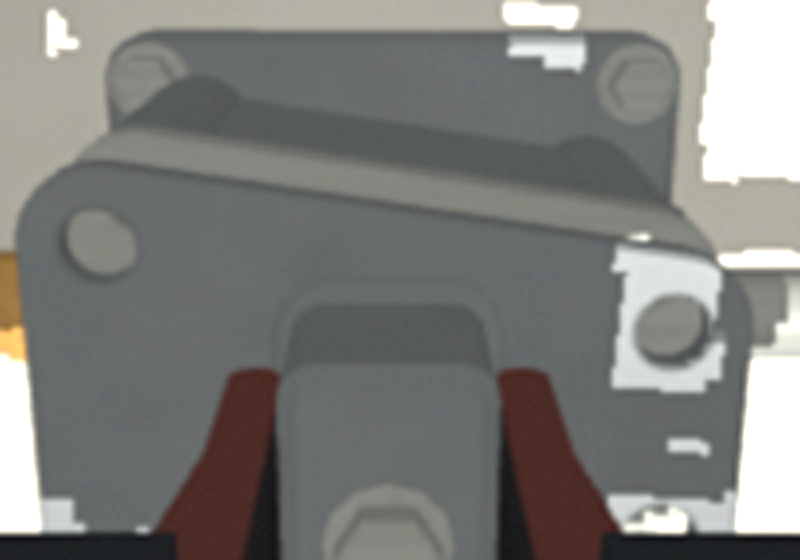

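Run:
```python
from chk import *
D=pickle.load(open("s.pkl","rb"));w=D["wrist"];t=D["top"]
wq=(np.array([(98.5,242),(671.5,330)])+.5)/4-.5+[180,150]
check(D,wq,100.3)
f=lambda L:(np.array(L,float)+.5)/8-.5+[185,155]
b=np.arctan(13/108);yaw=.079
n=np.array([np.cos(np.pi/2-b+yaw),np.sin(np.pi/2-b+yaw)])
for name,L,z in(("head",[(240,225),(400,246),(600,276),(790,301)],80),("cover",[(240,297),(400,319),(600,350),(790,376)],100.3)):
    P=onplane(w,f(L),z)[:,:2]; d=np.polyfit(P[:,0],P[:,1],1); print(name,P@n-35.5*np.cos(b),"yaw",np.arctan(d[0])+b)
Rm=lambda a:np.array([[np.cos(a),-np.sin(a)],[np.sin(a),np.cos(a)]])
u=np.array([[(188+.5)/10-.5+170,(471+.5)/10-.5+145]])
print("top cover centre from hole1",onplane(t,u,100.3)[0,:2]-Rm(.079)@HO[1],"head(top) 575.8 297.7")
# predicted pixels if aligned (top-frame head pose)
hd=np.array([575.77,297.7])
for nm,z in(("cover hole1 at z100.3",100.3),("thread1 at 80",80)):
    P=np.r_[Rm(.0804)@HO[1]+hd,z];print(nm,(proj(t,P)-[170,145]+.5)*10-.5)
im=cv2.resize(t["frame"][186:198,180:196],None,fx=40,fy=40,interpolation=cv2.INTER_CUBIC);cv2.imwrite("pics/t_t.png",cv2.convertScaleAbs(im,alpha=1.5))
```

```text
cover wrist 98.3 85.65641639333919 0.07664186799610875 [575.4  298.16] [0.33 0.33]
cover wrist 100.3 84.64133297036808 0.07664186799610982 [575.34 298.82] [0.18 0.18]
cover wrist 102.3 83.62624954739675 0.07664186799610936 [575.29 299.47] [0.69 0.69]
head [324.04 323.93 323.48 323.33] yaw 0.06140164117517483
cover [323.26 323.07 322.58 322.36] yaw 0.05470349439610031
top cover centre from hole1 [576.51 297.96] head(top) 575.8 297.7
cover hole1 at z100.3 [[189.4  473.95]]
thread1 at 80 [[203.94 480.4 ]]
```

View pics/t_t.png

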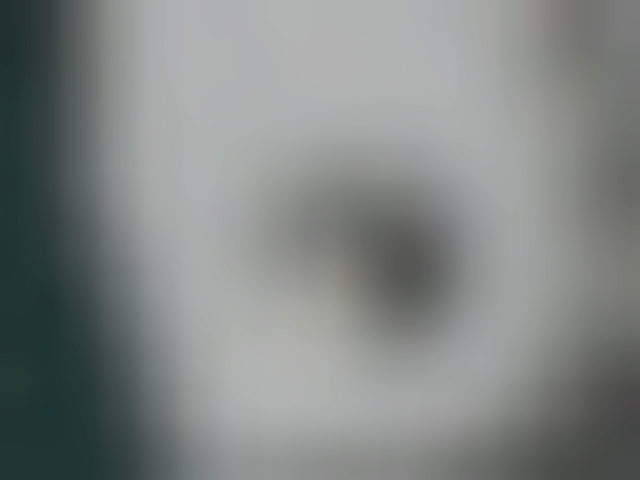

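All three checks put the cover within about 1 mm of the head, with the gap at about 15–16 mm. I'll hold it, then check the lever, the height and that it's still.

Emit:
carry_out --series '[[[0,0,0,0],[0,0,0,0],[0,0,0,0],[0,0,0,0],[0,0,0,0],[0,0,0,0],[0,0,0,0],[0,0,0,0]]]'

```text
clock: 16.95
position: [575.8, 300.1, 106.1]
eef_rot: [0.0, 0.677, 0.736, -0.0]
contact_force: [-0.1, 0.2, -3.0]
opening: 27.6
```

Run:
```python
from h import *
from plan import *
from plant import cams
np.set_printoptions(precision=3,suppress=True)
p,a,o=cur();print(p,a,o["opening"],o["contact_force"],o["qvel"],o["clock"])
w=cams.get_image("wrist");t=cams.get_image("top");s=cams.get_image("scene")
cv2.imwrite("pics/u_w.png",w["frame"]);crop(s,180,140,270,250,6,"pics/u_s.png")
g=cv2.cvtColor(w["frame"],cv2.COLOR_BGR2GRAY)
n,l,st,c=cv2.connectedComponentsWithStats((g<45).astype(np.uint8))
for i in range(1,n):
    if 60<st[i][4]<2000 and c[i][0]<220 and c[i][1]<300:
        ys,xs=np.where(l==i);Q=onplane(w,np.c_[xs,ys],84)[:,:2];ww,v=np.linalg.eigh(np.cov((Q-Q.mean(0)).T));ang=np.degrees(np.arctan2(v[1,1],v[0,1]))
        print(c[i],Q.mean(0),ang,[np.ptp((Q-Q.mean(0))@v[:,k]) for k in(0,1)],"theta",(ang%180)+0-(180-85.47)+ 90+0)
```

```text
[575.768 300.148 106.116] 94.73789917179191 27.64302073638578 [-0.097  0.224 -3.012] [-0.001 -0.001  0.    -0.002 -0.    -0.001] 16.95
[108.489 284.94 ] [463.221 261.625] 49.439644888789786 [np.float64(8.90531426138359), np.float64(44.25627370246087)] theta 44.909644888789785
[ 20.012 298.53 ] [401.418 245.886] -140.21687809231827 [np.float64(34.76593170000011), np.float64(39.45992080026207)] theta 35.25312190768173
```

View pics/u_w.png

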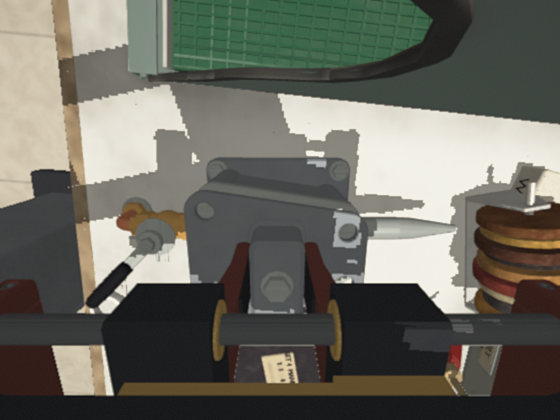

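View pics/u_s.png

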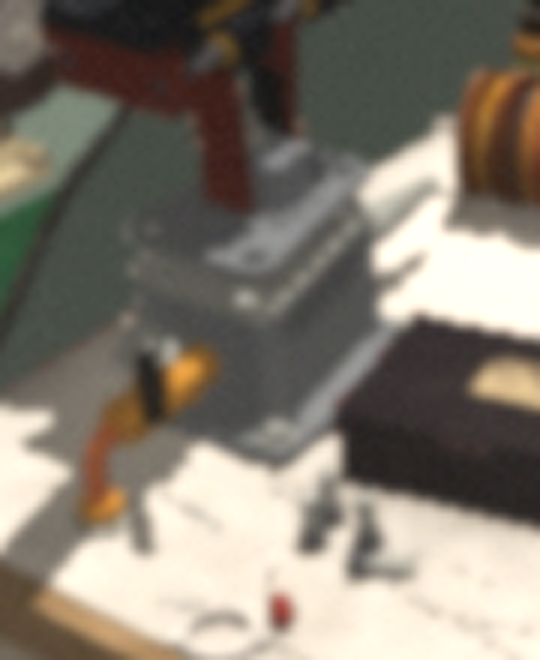

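The lever (sleeve at (108,285) in the wrist view) reads 44.9°. The cover hangs still and level over the head with matching outline, so I'm handing in.

```bash
python3 -c "
from plant import job_done
print(job_done())"
```

```text
the job is handed in; nothing more can be done
None
```

The valve is half open and the arm is holding the cover level over the head, wide end over wide end. I handed the job in at about 17 s on the robot's clock.

**Valve:** I gripped the lever by its sleeve and turned it from where it stood, about 9° off shut. It read about 44.8° after release and 44.9° in the last picture.

**Cover:** I gripped it across the 28 mm sides of the boss and carried it clear of the hood and the valve. The wrist force showed only the cover's weight, about 3 N, so nothing suggests it touched the head. The last speed readings were about zero, with the jaws steady at 28 mm.

**Final checks of the cover against the head:**

| Check | x offset (mm) | y offset (mm) |
|---|---|---|
| Top camera | +0.7 | +0.3 |
| Wrist camera, holes | -0.5 | -0.2 |
| Arm's own reading | 0.0 | +0.7 |
| Edges compared in the wrist view | not measured | about -0.9 |

- **Rotation:** the measurements agree within about 0.4°.
- **Gap:** it comes out at about 15–16 mm.

**What disagreed:**
- The blurred scene camera put the cover several mm off before my last correction (about +4.5 and +7 mm). I judged it too coarse and did not use it.
- Heights measured from two wrist positions scattered by several mm (68 to 79 mm for the head's top). I worked from the stated 80 mm, which the top and scene views (78–80 mm) and the depth readings (about 79 mm) supported.

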